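# Wedge a gel tray tight in its casting stand

### The job

Get the gel caster ready for pouring: set the clear gel tray down flat on the white deck between the two black seals. Then start the thin end of the orange wedge in the slot behind the blue gate and tap or press on its thick end until it locks and holds the tray tight between the seals. Stop as soon as it is firm, because forcing it cracks the tray; let go of everything and leave the other things on the bench where they are.

Things in the scene. Friction and masses are not known exactly. Their poses are not given: they have to be found in the camera images.
- caster: Fixed casting stand. Sizes in mm; origin on the bench, x along the slot (wedge driven to +x), y from end stop (-y) to gate (+y). White deck x -95 to 62, y -78 to 92, top z = 18; tray's centre goes to x = y = 0. Four tray guides 12 high, inner faces x = +-33, at y = +-30. The blue end stop carries a black seal (springy, 16 N per mm), face at y = -47 to -50.5: set by hand, not measured.
- gate: Blue gate with a black seal, slides in the caster; origin on the deck under its seal face, axes as caster. Starts open (face at y = 47.3 in the caster) under a weak spring; the wedge moves it to -y, first taking up 5 to 9 mm of play, then squeezing. Seal faces are 74 wide, 26 high. The tray needs 7 to 15 N of squeeze; over 20 N it cracks. So the wedge's final depth differs by 25 mm.
- slot_mouth (a point): Middle of the slot's mouth at deck height, at x = -40, y = 64.8 mm in the caster; axes as caster. The slot, open above, runs to +x between the gate (18 high, sloping face, 80 long) and a straight rail (18 high, face 6.5 mm to +y of this point, with a short lead-in). With the gate open it is 13 mm wide at the mouth and narrows 1 in 7. The deck reaches 55 mm out to -x.
- tray: Clear gel tray, 60 (x) x 89 (y) x 26 mm high, floor 5, walls 4 thick along its long sides, both ends open, about 0.12 kg; origin centre of underside, z up. Grip it across its 60 mm width. In the caster its y lies along the caster's y (either way round), its underside at z = 18 mm. A microscope 0.43 m high (eyepieces in front: 0.29 m) stands between it and the caster.
- wedge: Orange wedge, 110 long (x), 20 high, lying flat; thin end (9 wide) at +x, thick end (24.7) at -x; straight face at y = +10 mm, sloping face (1 in 7) on -y. About 0.09 kg. Origin mid-length on the underside. In the slot its x points along the caster's x, the straight face on the rail. It meets the gate with 28 mm of it past the mouth, then pushes the gate to -y as it goes in.
- wedge_grip (a point): Centre of the upright ribbed grip on the wedge's top: 44 long (along x), 12 wide (y), 18 high, from 20 to 38 mm above the wedge's underside; 8 mm towards the thick end from mid-length. Axes as wedge. Good for starting the wedge 18 to 28 mm into the slot; farther in, open fingers meet the gate and tray.
- wedge_butt (a point): Middle of the flat thick end face of the wedge (24.7 wide, 20 high), 10 mm above its underside; axes as wedge, the face looks to -x. Pressed here it slides freely at first (under 4 N), then the push rises about 3 N per mm. Pushed along caster +x with 12 to 17 N, best about 14.5, it is seated; the push is 1.2 to 1.6 times the squeeze on the tray. It then holds by friction.
- bench_timer: White digital timer, 66 x 66 x 18 mm, lying at the back left; a bystander. Origin centre of underside. To the left of it, the tray and the wedge stands a covered instrument (x over 0.42 m, y over 0.27 m, some 0.3 m high).
- comb: White plastic gel comb, 72 x 30 x 6 mm, lying right of the caster; not used yet, a bystander. Origin under the middle of its bar.
- marker_black: Black and white marker pen, 135 mm long, 17 thick, lying in front of the microscope; a bystander. Origin centre of underside. The microscope fills x over 0.43 m, y from -0.21 to 0.05 m; its lamp arm is behind x = 0.55 m.

How it is judged:
On the way, in this order (a step that is already met when the one before it is completed fails the run):
1. the tray lies flat on the deck between the two seals (x of tray in the frame of caster between -0.006 and 0.006 m and z of tray in the frame of caster between 0.014 and 0.022 m and angle between tray's own z axis and vertical below 0.06 rad and angle between the y axis of tray and the y axis of caster, either way round below 0.08 rad and y of tray in the frame of caster between -0.007 and 0.004 m), for 0.2 s.
2. the wedge lies flat on the deck with at least 15 mm of its thin end in the slot, and the tray is still in place (x of tray in the frame of caster between -0.006 and 0.006 m and z of tray in the frame of caster between 0.014 and 0.022 m and angle between tray's own z axis and vertical below 0.06 rad and angle between the y axis of tray and the y axis of caster, either way round below 0.08 rad and y of wedge in the frame of caster between 0.05 and 0.07 m and z of wedge in the frame of caster between 0.013 and 0.023 m and angle between wedge's own z axis and vertical below 0.08 rad and x of wedge in the frame of caster between -0.08 and 0.03 m), for 0.2 s.
At the end, for the whole second after the job is handed in: The tray lies flat on the deck (within 4 mm of height, 6 mm along the slot) and is squeezed by the gate with 7 to 15 N; the wedge lies flat in the slot, in line with it, at least 45 mm past the mouth, held by friction; both at rest (x of tray in the frame of caster between -0.006 and 0.006 m and z of tray in the frame of caster between 0.014 and 0.022 m and angle between tray's own z axis and vertical below 0.06 rad and angle between the y axis of tray and the y axis of caster, either way round below 0.08 rad and y of wedge in the frame of caster between 0.05 and 0.07 m and z of wedge in the frame of caster between 0.013 and 0.023 m and angle between wedge's own z axis and vertical below 0.08 rad and x of wedge in the frame of caster between -0.05 and 0.03 m and contact force between tray and gate between 7 and 15 N and angle between the x axis of wedge and the x axis of caster, either way round below 0.08 rad and linear speed of each of wedge, tray below 0.01 m/s); the robot touches nothing.
It fails at once if the tray is overloaded and cracks: the gate squeezes it with more than 20 N (contact force between tray and gate above 20 N).
It fails at once if a bystander (timer, comb or marker) is moved by more than 30 mm (distance of any of bench_timer, comb, marker_black from where it was at the start of the episode above 0.03 m).
It also fails if it takes over 72 s, if anything falls off the work surface, if the arm or the gripper's body presses on something with over 40 N, if the wrist force passes 120 N, or if a joint passes its speed limit or range.

### The arm

A 7-joint arm with a two-finger parallel gripper is mounted at the origin on a cart in front of the work surface, level with it; the furniture and walls round the work are solid. World frame = base frame: x ahead of the robot, y to its left, z up, the work surface at z = 0. Lengths are in m, angles in rad, forces in N, time in s.
With the tool pointing down it reaches from about 0.35 to 0.9 m from the base axis. Payload 8.1 kg.
Tool frame: the origin (TCP) lies midway between the tips of the shut fingers; the grasp point (between the pads) lies 19 mm behind it; z points along the fingers, y is the line along which they close (so a half turn about z gives the same grasp; the last joint's range is limited). The gripper opens to 92 mm and grips with 3 to 60 N. Pads are 19 mm wide; open, the fingers measure 130 mm over their backs; the gripper's body (75 mm by 190 mm) begins 47 mm behind the grasp point.
Start: joints at [-1.303, 0.434, 0.025, 1.573, -0.012, 1.134, -0.075], TCP at [0.227, 0.583, 0.227] pointing down, gripper open.
Joint ranges: [-2.62, 2.62], [-0.44, 2.09], [-1.27, 1.32], [0.08, 2.57], [-1.32, 4.46], [0.12, 2], [-2.74, 2.74]. Speed limits (rad/s): [2.22, 2.22, 3.01, 3.01, 3.14, 3.14, 3.14].

### API

Orientations are given as a rotation vector (axis times angle).
In Python, from cell import arm gives the robot as it stands.
- The arm moves only by the tool carry_out, never from a script. Its arguments are lists of equal length, an entry for each row: "claw": the finger opening in cm, from 0 to 9.18; "delta_pos": the shift along the tool's x, y, z in cm, a list of three; "angular": the turn, a rotation vector about the tool's x, y, z in rad, a list of three. In form: {"claw": [claw, ...], "delta_pos": [[dx, dy, dz], ...], "angular": [[ax, ay, az], ...]}. A call has 1 to 20 rows; each row shifts and turns the commanded pose from where the row before left it, along the tool's axes as they then stand; what a row does not reach is not made up. A row lasts 1/10 s, in which the tool goes at most 50 mm and 8.59 degrees, less where a joint would pass 70% of its speed; a pose out of reach is approached as far as the arm can. A call with a gripper value outside its range is refused whole. The fingers move at their own pace and stop on an object; "force" is the grip in N (left out, the last holds). Time passes only in rows, so rows that do not move let the fingers close. It gives the time, the measured TCP pose, the force, the opening and the grip force at its end, in the units of the state.
- arm.observe(): the state, without advancing time (a new reading comes with each control period).
- arm.get_image(name): name is "side" or "top" or "wrist"; returns a dict with "frame" (384x512x3 uint8, red, green, blue), "mtx" (3x3 intrinsics, pixels), "dist" ([k1, k2, p1, p2, k3] as OpenCV has them; the pictures are not rectified), "T" (4x4, takes a point from camera to world coordinates). Camera axes: x right, y down, z forward; pixel columns grow to the right and rows downward; lengths in m; the calibration is good to about 2 mm. A picture is of the moment at which its call begins. There is no depth.
- arm.sign_off(): hands the job in; it is judged then, once.
Trained networks look in a picture, given as the dict that the camera call returned (one of the last four; its "shot" number tells which), for a name from the list of things; names that differ only in an ending like _2 or _b are one class to them, and where a whole thing is asked for, a point or a joint stands for the part that bears it (a point fixed in the world has none). Each returns a list of dicts, best first, with "conf" (0 to 1); they miss things now and then, are a little off and sometimes report something else, mostly with a low value. They report only what shows in the picture. A call takes as long as a camera call.
- arm.look_for(label, picture): "centre" ([column, row] as shares, 0 to 1, of the picture: columns of its width, rows of its height, amid what is visible of it).
- arm.trace(label, picture): "region" (384x512 bool, what is visible of it) and "centre" ([column, row] as shares, 0 to 1, of the picture: columns of its width, rows of its height, amid what is visible of it).
- arm.place_of(label, picture): "centre" ([column, row] as shares, 0 to 1, of the picture: columns of its width, rows of its height: a listed point, or the origin of a listed thing).
The state is a dict: "clock": time; "joints": joint angles; "dq": joint speeds; "joint_efforts": joint torques, N m; "position": TCP position; "ee_rot": TCP orientation; "force": force on the tool from outside, world axes, zero at the start; "ft_torque": the same for the moment, N m; "width": opening from 0.0 (shut) to 1.0 (fully open); "gripper_force": force on a finger pad.
Only numpy, scipy, OpenCV 4.12 (cv2) and the standard library are available. Lean on these libraries where they do the work, as an engineer would, in place of code of your own. Each camera call takes 0.05 s, during which the arm holds its last target. There are 200 camera calls.

## Working session

There is one attempt and no reset: what is moved stays moved. The work goes in short steps, Python scripts to look and compute and a tool call to move; the robot and the scene stay as the last step left them, time stands still between calls to the robot, and variables do not carry over. Pictures are saved under pics/ and viewed, at most 12 in all, crops included, and the job is handed in when it is done.

Besides the shell and the picture viewer there is one more tool, called by a JSON object that holds its "fn" and its "kwargs", one argument or row to a line. carry_out: Moves the arm, as the interface text tells. Its arguments: {"type":"object","properties":{"claw":{"type":"array","items":{"type":"number"}},"delta_pos":{"type":"array","items":{"type":"array","items":{"type":"number"}}},"angular":{"type":"array","items":{"type":"array","items":{"type":"number"}}},"force":{"type":"number"}},"required":["claw","delta_pos","angular"]}

```bash
mkdir -p pics; cat > h.py <<'E'
import numpy as np, cv2
from cell import arm
from scipy.spatial.transform import Rotation as R
def ray(p,c):
    uv=np.array(c)*[512,384]
    n=cv2.undistortPoints(uv.reshape(1,1,2).astype(float),np.array(p["mtx"]),np.array(p["dist"]))[0,0]
    T=np.array(p["T"]); return T[:3,3],T[:3,:3]@np.array([n[0],n[1],1.])
def atz(p,c,z):
    o,d=ray(p,c); return o+d*(z-o[2])/d[2]
def proj(p,X):
    T=np.linalg.inv(np.array(p["T"])); X=np.atleast_2d(X)@T[:3,:3].T+T[:3,3]
    return cv2.projectPoints(X.astype(float),np.zeros(3),np.zeros(3),np.array(p["mtx"]),np.array(p["dist"]))[0][:,0]
def save(p,n): cv2.imwrite("pics/"+n+".png",cv2.cvtColor(p["frame"],cv2.COLOR_RGB2BGR))
E
python3 - <<'E'
from h import *
s=arm.observe();print({k:np.round(v,3).tolist() for k,v in s.items()})
fs=[]
for c in ["top","side"]:
    p=arm.get_image(c);save(p,c+"0");print(c,np.round(p["T"],3).tolist());fs.append(p["frame"])
    for l,z in [("caster",0),("gate",.018),("slot_mouth",.018),("tray",0),("wedge",0),("wedge_grip",.029),("wedge_butt",.01),("bench_timer",0),("comb",0),("marker_black",0)]:
        for r in arm.place_of(l,p)[:2]: print(l,round(r["conf"],2),np.round(np.array(r["centre"])*[512,384],1),np.round(atz(p,r["centre"],z),4))
E
```

```text
{'clock': 0.0, 'joints': [-1.303, 0.435, 0.025, 1.574, -0.012, 1.134, -0.075], 'dq': [-0.0, 0.001, 0.001, -0.002, 0.0, 0.001, -0.0], 'joint_efforts': [0.0, -66.784, 0.985, -31.447, -0.061, 0.043, 0.0], 'position': [0.226, 0.582, 0.226], 'ee_rot': [-0.579, -3.088, 0.003], 'force': [-0.244, 0.017, -0.079], 'ft_torque': [0.037, -0.017, -0.045], 'gripper_force': 0.0, 'width': 1.0}
top [[-0.041, -0.974, 0.221, 0.249], [-0.999, 0.039, -0.011, -0.15], [0.002, -0.221, -0.975, 1.465], [0.0, 0.0, 0.0, 1.0]]
caster 0.64 [316.2 199.7] [ 0.5497 -0.3879  0.    ]
gate 0.62 [305.7 197.3] [ 0.5566 -0.347   0.018 ]
slot_mouth 0.72 [303.  212.6] [ 0.5002 -0.3333  0.018 ]
slot_mouth 0.51 [165.3 233.7] [0.4425 0.168  0.018 ]
tray 0.61 [164.3 234. ] [0.4439 0.1758 0.    ]
tray 0.35 [307.8 199.9] [ 0.5502 -0.3566  0.    ]
wedge 0.47 [167.7 187.1] [0.6202 0.1642 0.    ]
wedge_grip 0.68 [172.3 184.3] [0.6228 0.141  0.029 ]
wedge_grip 0.3 [301.7 212.4] [ 0.4992 -0.3273  0.029 ]
wedge_butt 0.56 [186.1 183.5] [0.6286 0.0929 0.01  ]
bench_timer 0.8 [156.1 162.4] [0.7191 0.21   0.    ]
bench_timer 0.22 [356.2 228
[... 393 characters left out ...]
408 -0.5354  0.    ]
gate 0.67 [284.9 235.4] [ 0.5635 -0.3385  0.018 ]
gate 0.4 [187.8 174.6] [ 0.3826 -0.025   0.018 ]
slot_mouth 0.67 [268.1 237.3] [ 0.517  -0.3237  0.018 ]
slot_mouth 0.28 [282.2 236.9] [ 0.5545 -0.3396  0.018 ]
tray 0.6 [186.5 122.8] [0.4536 0.186  0.    ]
wedge 0.48 [231.3 114.6] [0.6059 0.1552 0.    ]
wedge_grip 0.48 [234.  105.7] [0.6211 0.1643 0.029 ]
wedge_butt 0.4 [242.7 120.3] [0.628 0.108 0.01 ]
bench_timer 0.56 [290.8 253.7] [ 0.5578 -0.3902  0.    ]
bench_timer 0.48 [254.6  93.2] [0.7196 0.2112 0.    ]
comb 0.52 [273.3 315.6] [ 0.4344 -0.5304  0.    ]
marker_black 0.73 [184.8 174.6] [ 0.3759 -0.0091  0.    ]
marker_black 0.5 [233.6 107.9] [0.6248 0.1796 0.    ]
```

```bash
python3 - <<'E'
import cv2,numpy as np
a=cv2.imread("pics/top0.png");b=cv2.imread("pics/side0.png")
x=cv2.resize(a[140:290,120:387],(800,449),interpolation=cv2.INTER_CUBIC);cv2.imwrite("pics/topc.png",x)
x=cv2.resize(b[70:340,150:350],(444,600),interpolation=cv2.INTER_CUBIC);cv2.imwrite("pics/sidec.png",x)
E
```

```text
(no output)
```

View pics/topc.png

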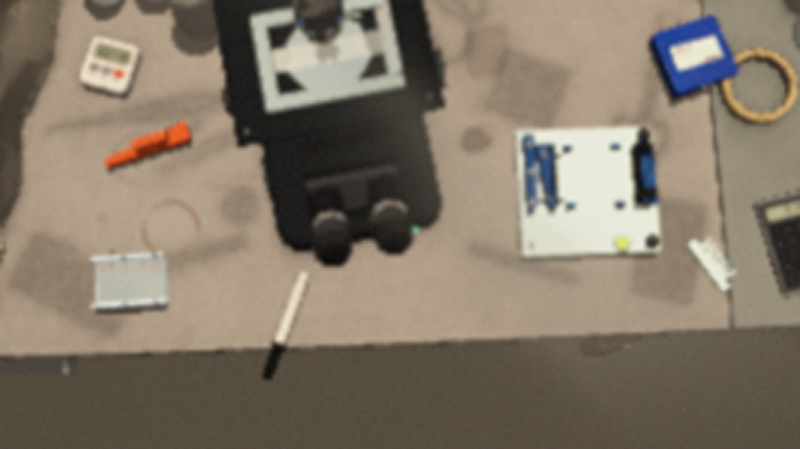

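View pics/sidec.png

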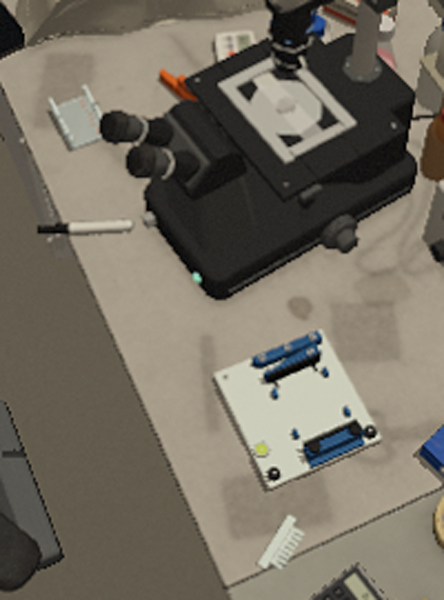

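The views show the tray at (0.445, 0.178) with its long axis along world y. The wedge is at (0.62, 0.15), thin end to the left. The caster is at (0.55, -0.39), gate on its +y side and almost aligned with the world axes. I'll turn the tool so y points along world +x and go over the tray.

{"fn": "carry_out", "kwargs": {
  "claw": [9.18,9.18,9.18,9.18,9.18,9.18,9.18,9.18,9.18,9.18],
  "delta_pos": [
    [0,0,0],
    [0,0,0],
    [0,0,0],
    [0,0,0],
    [0,0,0],
    [0,0,0],
    [0,0,0],
    [0,0,0],
    [0,0,0],
    [0,0,0]
  ],
  "angular": [
    [0,0,0.12],
    [0,0,0.12],
    [0,0,0.12],
    [0,0,0.12],
    [0,0,0.12],
    [0,0,0.12],
    [0,0,0.12],
    [0,0,0.12],
    [0,0,0.12],
    [0,0,0.12]
  ]
}}

```text
clock: 2.1
position: [0.2264, 0.5826, 0.2268]
ee_rot: [-2.227, -2.216, -0.0]
force: [0.7, -0.5, 0.4]
width: 1.001
gripper_force: 0.0
```

{"fn": "carry_out", "kwargs": {
  "claw": [9.18,9.18,9.18,9.18,9.18,9.18,9.18,9.18,9.18,9.18,9.18,9.18,9.18,9.18],
  "delta_pos": [
    [-4.2,0.8,0],
    [-4.2,0.8,0],
    [-4.2,0.8,0],
    [-4.2,0.8,0],
    [-4.2,0.8,0],
    [-4.2,0.8,0],
    [-2.2,2.1,0],
    [-2.2,2.1,0],
    [-2.2,2.1,0],
    [-2.2,2.1,0],
    [-2.2,2.1,0],
    [-2.2,2.1,0],
    [0,0,0],
    [0,0,0]
  ],
  "angular": [
    [0,0,0],
    [0,0,0],
    [0,0,0],
    [0,0,0],
    [0,0,0],
    [0,0,0],
    [0,0,0],
    [0,0,0],
    [0,0,0],
    [0,0,0],
    [0,0,0],
    [0,0,0],
    [0,0,0],
    [0,0,0]
  ]
}}

```text
clock: 3.5
position: [0.4006, 0.1982, 0.2268]
ee_rot: [-2.223, -2.219, -0.0]
force: [-0.8, 1.2, 0.0]
width: 1.004
gripper_force: 0.0
```

```bash
cat >> h.py <<'E'
def pose():
    s=arm.observe();r=R.from_rotvec(s["ee_rot"]).as_matrix()
    print("t",round(s["clock"],2),"pos",np.round(s["position"],4),"tooly",np.round(r[:,1],4),"toolz",np.round(r[:,2],4),"F",np.round(s["force"],2),"w",round(float(s["width"])*91.8,1),"gf",np.round(s["gripper_force"],1),"q",np.round(s["joints"],2))
    return s,r
E
python3 - <<'E'
from h import *
pose()
p=arm.get_image("wrist");save(p,"w1");print(np.round(p["T"],3).tolist())
for l,z in [("tray",0),("wedge",0),("wedge_grip",.029),("wedge_butt",.01)]:
    for r in arm.place_of(l,p)[:2]: print(l,round(r["conf"],2),np.round(np.array(r["centre"])*[512,384],1),np.round(atz(p,r["centre"],z),4))
E
```

```text
t 3.5 pos [0.4006 0.1982 0.2268] tooly [ 1.     -0.0018  0.    ] toolz [ 0.e+00  2.e-04 -1.e+00] F [-0.78  1.22  0.03] w 92.1 gf 0.0 q [-1.05  0.14  0.53  2.02 -0.08  1.01 -0.47]
[[1.0, -0.002, -0.0, 0.401], [-0.002, -0.968, -0.252, 0.265], [0.0, 0.252, -0.968, 0.384], [0.0, 0.0, 0.0, 1.0]]
tray 0.79 [287.9 177.1] [0.4447 0.1794 0.    ]
wedge 0.63 [411.8 194.9] [0.6148 0.1543 0.    ]
wedge_grip 0.64 [423.7 203.6] [0.6157 0.1511 0.029 ]
```

View pics/w1.png

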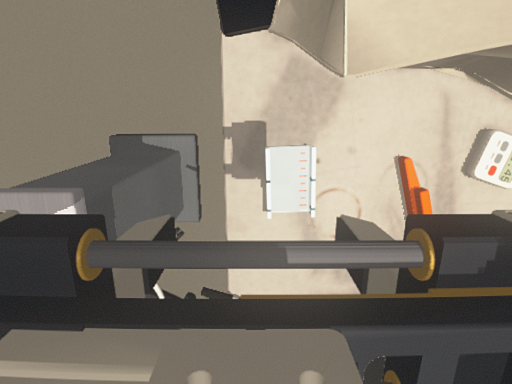

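The wrist view shows the tray at about pixel (290,180), long axis vertical and slightly tilted. I'll measure its yaw from the wall edges.

```bash
python3 - <<'E'
from h import *
p=arm.get_image("wrist")
m=arm.trace("tray",p)[0]["region"].astype(np.uint8)
ys,xs=np.nonzero(m);print(xs.min(),xs.max(),ys.min(),ys.max(),m.sum())
b=cv2.boxPoints(cv2.minAreaRect(np.c_[xs,ys].astype(np.float32)))
for c in b: print(np.round(c,1),np.round(atz(p,c/[512,384],.026),4))
for c in [(266,147),(270,217),(312,145),(314,215)]: print(c,np.round(atz(p,np.array(c)/[512,384],.026),4))
# edge fits of wall: left & right extremes per row
for nm,f in(("L",np.min),("R",np.max)):
    r=np.arange(ys.min()+8,ys.max()-8); c=[f(xs[ys==i]) for i in r]
    w=np.array([atz(p,np.array([a,i])/[512,384],.026)[:2] for a,i in zip(c,r)])
    k=np.polyfit(w[:,1],w[:,0],1);print(nm,k, np.polyval(k,.179))
E
```

```text
267 315 146 217 3187
[267. 146.] [0.4147 0.2248 0.026 ]
[315. 146.] [0.4727 0.2249 0.026 ]
[315. 217.] [0.4774 0.134  0.026 ]
[267. 217.] [0.4157 0.134  0.026 ]
(266, 147) [0.4135 0.2235 0.026 ]
(270, 217) [0.4196 0.134  0.026 ]
(312, 145) [0.469  0.2261 0.026 ]
(314, 215) [0.476  0.1368 0.026 ]
L [-0.04182966  0.42361709] 0.41612957694724595
R [-0.04663902  0.48244214] 0.4740937555858874
```

{"fn": "carry_out", "kwargs": {
  "claw": [9.18,9.18,9.18,9.18,9.18,9.18,9.18,9.18,9.18,9.18],
  "delta_pos": [
    [-1.0,2.2,0],
    [-0.9,2.2,0],
    [0,0,3.8],
    [0,0,4.5],
    [0,0,4.5],
    [0,0,4.0],
    [0,0,3.0],
    [0,0,1.5],
    [0,0,0.7],
    [0,0,0]
  ],
  "angular": [
    [0,0,-0.055],
    [0,0,0],
    [0,0,0],
    [0,0,0],
    [0,0,0],
    [0,0,0],
    [0,0,0],
    [0,0,0],
    [0,0,0],
    [0,0,0]
  ]
}}

```text
clock: 4.85
position: [0.4446, 0.1807, 0.0062]
ee_rot: [-2.159, -2.282, 0.002]
force: [-1.0, -0.1, -0.1]
width: 1.002
gripper_force: 0.0
```

{"fn": "carry_out", "kwargs": {
  "claw": [6.5,5.5,5.5,5.5,5.5,5.5,5.5,5.5],
  "delta_pos": [
    [0,0,0],
    [0,0,0],
    [0,0,0],
    [0,0,0],
    [0,0,0],
    [0,0,0],
    [0,0,0],
    [0,0,0]
  ],
  "angular": [
    [0,0,0],
    [0,0,0],
    [0,0,0],
    [0,0,0],
    [0,0,0],
    [0,0,0],
    [0,0,0],
    [0,0,0]
  ],
  "force": 15
}}

```text
clock: 5.65
position: [0.4452, 0.1809, 0.0071]
ee_rot: [-2.16, -2.282, -0.001]
force: [-1.6, -0.5, 6.8]
width: 0.653
gripper_force: 14.9
```

{"fn": "carry_out", "kwargs": {
  "claw": [5.5,5.5,5.5,5.5,5.5,5.5,5.5,5.5,5.5,5.5,5.5],
  "delta_pos": [
    [0,0,-1.0],
    [0,0,-3.0],
    [0,0,-4],
    [0,0,-4.5],
    [0,-1.0,-4.5],
    [0,-1.5,-4.5],
    [0,-1.5,-4.5],
    [0,-1.0,-4.0],
    [0,-0.5,-3.0],
    [0,0,-1.3],
    [0,0,0]
  ],
  "angular": [
    [0,0,0],
    [0,0,0.03],
    [0,0,0.025],
    [0,0,0],
    [0,0,0],
    [0,0,0],
    [0,0,0],
    [0,0,0],
    [0,0,0],
    [0,0,0],
    [0,0,0]
  ]
}}

```text
clock: 6.75
position: [0.3905, 0.1808, 0.3518]
ee_rot: [-2.221, -2.221, -0.006]
force: [0.5, 0.3, -1.1]
width: 0.652
gripper_force: 14.9
```

```bash
python3 - <<'E'
from h import *
pose()
E
```

```text
t 6.75 pos [0.3905 0.1808 0.3518] tooly [ 1.0e+00 -2.0e-04  2.6e-03] toolz [ 0.0026  0.0031 -1.    ] F [ 0.47  0.29 -1.11] w 59.9 gf 14.9 q [-1.15 -0.02  0.59  1.84  0.01  1.31 -0.56]
```

{"fn": "carry_out", "kwargs": {
  "claw": [5.5,5.5,5.5,5.5,5.5,5.5,5.5,5.5,5.5,5.5,5.5,5.5,5.5,5.5,5.5,5.5,5.5,5.5],
  "delta_pos": [
    [-2,0,0],
    [-4,0,0],
    [-4.5,0,0],
    [-4.5,0,0],
    [-4.5,0,0],
    [-4.5,0,0],
    [-4.5,0,0],
    [-4.5,0,0],
    [-4.5,0,0],
    [-4.5,0,0],
    [-4.5,0,0],
    [-4.5,0,0],
    [-4,2.5,0],
    [-4,3.5,0],
    [-4,3.5,0],
    [-3,3.5,0],
    [-1,3,0],
    [0,0,0]
  ],
  "angular": [
    [0,0,0],
    [0,0,0],
    [0,0,0],
    [0,0,0],
    [0,0,0],
    [0,0,0],
    [0,0,0],
    [0,0,0],
    [0,0,0],
    [0,0,0],
    [0,0,0],
    [0,0,0],
    [0,0,0],
    [0,0,0],
    [0,0,0],
    [0,0,0],
    [0,0,0],
    [0,0,0]
  ]
}}

```text
clock: 8.55
position: [0.5406, -0.4398, 0.3484]
ee_rot: [-2.221, -2.214, 0.006]
force: [-0.1, 1.6, -1.5]
width: 0.658
gripper_force: 14.9
```

```bash
python3 - <<'E'
from h import *
pose()
p=arm.get_image("wrist");save(p,"w2")
for l,z in [("caster",0),("gate",.018),("slot_mouth",.018)]:
    for r in arm.place_of(l,p)[:2]: print(l,round(r["conf"],2),np.round(np.array(r["centre"])*[512,384],1),np.round(atz(p,r["centre"],z),4))
cv2.imwrite("pics/w2c.png",cv2.resize(cv2.cvtColor(p["frame"],cv2.COLOR_RGB2BGR),(800,600),interpolation=cv2.INTER_CUBIC))
E
```

```text
t 8.55 pos [ 0.5406 -0.4398  0.3484] tooly [ 1.     -0.0031 -0.0067] toolz [-0.0066  0.0012 -1.    ] F [-0.09  1.63 -1.51] w 60.4 gf 14.9 q [ 0.09  0.65  1.04  1.21 -0.55  1.56  1.02]
caster 0.59 [262.2 123.2] [ 0.551  -0.3929  0.    ]
gate 0.56 [264.7  90.4] [ 0.5545 -0.3416  0.018 ]
slot_mouth 0.81 [239.1  80.3] [ 0.5145 -0.3263  0.018 ]
```

View pics/w2c.png

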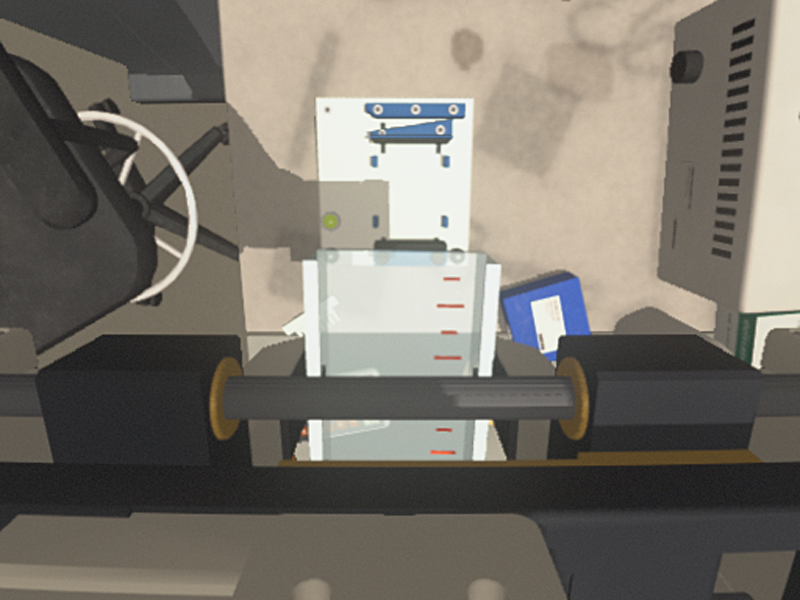

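The wrist view shows the deck's back corners at (317,98) and (472,98) in the enlarged picture, the gate below the rail, four small blue guides, and the tray held straight. I'll fit the caster pose from the deck edges.

```bash
cat > cas.py <<'E'
from h import *
from scipy.optimize import least_squares
p=arm.get_image("wrist")
g=cv2.GaussianBlur(p["frame"],(3,3),0).astype(float)
# deck: blue vs bench (bench brownish): use blue channel
b=g[:,:,2]
def edge(line,lo,hi,sign):
    s=line[lo:hi];d=np.diff(s)*sign;i=int(np.argmax(d))
    if 0<i<len(d)-1:
        a,c,e=d[i-1:i+2]; i=i+0.5*(a-e)/(a-2*c+e+1e-9)
    return lo+i+0.5, d.max()
L=[(edge(b[r],190,215,1)[0],r) for r in list(range(68,108))]
Rr=[(edge(b[r],290,315,-1)[0],r) for r in range(68,150)]
T=[(c,edge(b[:,c],50,75,1)[0]) for c in list(range(208,230))]+[(c,edge(b[:,c],50,75,1)[0]) for c in range(299,300)]
W=lambda q:np.array([atz(p,np.array(x)/[512,384],.018)[:2] for x in q])
L,Rr,T=W(L),W(Rr),W(T)
def f(v):
    c,s=np.cos(v[2]),np.sin(v[2]);M=np.array([[c,s],[-s,c]])
    t=lambda q:(q-v[:2])@M.T
    return np.r_[t(L)[:,0]+.095,t(Rr)[:,0]-.062,t(T)[:,1]-.092]*1000
r=least_squares(f,[.551,-.393,0],loss="soft_l1");v=r.x
print("caster",np.round(v,4),"res",np.round([np.mean(f(v)[:len(L)]),np.mean(f(v)[len(L):len(L)+len(Rr)]),np.mean(f(v)[-len(T):]),np.abs(f(v)).max()],2))
def w(x,y,z):
    c,s=np.cos(v[2]),np.sin(v[2]); return [v[0]+(c*x-s*y)/1000,v[1]+(s*x+c*y)/1000,z/1000]
for q in [(-40,64.8,18),(35,30,30),(-35,30,30),(35,-30,30),(-35,-30,30),(-95,92,18),(62,92,18)]: print(q,np.round(w(*q),4),np.round(proj(p,w(*q))/.64,1))
E
python3 cas.py
```

```text
caster [ 0.5513 -0.3921 -0.0112] res [ 0.88 -0.37 -1.09 13.66]
(-40, 64.8, 18) [ 0.5121 -0.3269  0.018 ] [[373.5 127.3]]
(35, 30, 30) [ 0.5867 -0.3625  0.03  ] [[448.1 163.1]]
(-35, 30, 30) [ 0.5167 -0.3617  0.03  ] [[378.  162.7]]
(35, -30, 30) [ 0.586  -0.4225  0.03  ] [[446.3 223.3]]
(-35, -30, 30) [ 0.516  -0.4217  0.03  ] [[378.3 222.9]]
(-95, 92, 18) [ 0.4574 -0.2991  0.018 ] [[318.1  98.5]]
(62, 92, 18) [ 0.6144 -0.3008  0.018 ] [[475.8  99.4]]
```

```bash
cat >> cas.py <<'E'
for nm,q,a in(("L",L,0),("R",Rr,0),("T",T,1)):
    o=1-a; k=np.polyfit(q[:,o],q[:,a],1); e=q[:,a]-np.polyval(k,q[:,o]); ok=np.abs(e-np.median(e))<.0015
    k=np.polyfit(q[ok,o],q[ok,a],1); print(nm,"slope",k[0].round(4),"n",ok.sum(),"at centre",np.polyval(k,[-.392,.551][a]).round(4))
F=p["frame"].astype(int); m=((F[:,:,2]-F[:,:,0])>35).astype(np.uint8)
n,lab,st,ce=cv2.connectedComponentsWithStats(m[:165,200:310])
for i in range(1,n):
    if st[i,4]>4: print(st[i]+[200,0,0,0,0],np.round(ce[i]+[200,0],1),np.round(atz(p,(ce[i]+[200.5,.5])/[512,384],.027),4))
E
python3 cas.py
```

```text
caster [ 0.5512 -0.3925 -0.0116] res [ 0.86 -0.36 -0.54 13.38]
(-40, 64.8, 18) [ 0.5119 -0.3272  0.018 ] [[372.9 127.9]]
(35, 30, 30) [ 0.5865 -0.3629  0.03  ] [[447.4 163.8]]
(-35, 30, 30) [ 0.5165 -0.3621  0.03  ] [[377.4 163.3]]
(35, -30, 30) [ 0.5858 -0.4229  0.03  ] [[445.6 223.9]]
(-35, -30, 30) [ 0.5158 -0.4221  0.03  ] [[377.7 223.5]]
(-95, 92, 18) [ 0.4573 -0.2994  0.018 ] [[317.6  99.2]]
(62, 92, 18) [ 0.6142 -0.3012  0.018 ] [[475.1 100.2]]
L slope -0.0001 n 40 at centre 0.4577
R slope 0.0043 n 82 at centre 0.613
T slope -0.0114 n 21 at centre -0.3004
[236  67  63   9 446] [267.7  71. ] [ 0.5581 -0.313   0.027 ]
[239  77  52  12 342] [268.9  84.3] [ 0.56   -0.3327  0.027 ]
[240 101   3   7  19] [241.  103.7] [ 0.5163 -0.3615  0.027 ]
[286 101   3   7  20] [287.  103.8] [ 0.5886 -0.3621  0.027 ]
[285 139   3   7  20] [286.  141.8] [ 0.5882 -0.4216  0.027 ]
```

```bash
python3 - <<'E'
from h import *
s,r=pose()
p=arm.get_image("wrist"); z0=s["position"][2]-.0071
b=cv2.GaussianBlur(p["frame"],(3,3),0).astype(int)
for c in (198,315): print(c,[b[i,c].tolist() for i in range(160,174)])
for c in (220,250,280): print(c,[b[i,c].tolist() for i in range(154,168)])
for (u,v,z) in [(308/1.5625,261/1.5625,z0+.026),(494/1.5625,264/1.5625,z0+.026),(400/1.5625,250/1.5625,z0+.005),(303/1.5625,300/1.5625,z0+.026),(502/1.5625,300/1.5625,z0+.026)]:
    print(np.round(atz(p,np.array([u/512,v/384]),z)-s["position"],4))
E
```

```text
t 8.85 pos [ 0.5379 -0.4383  0.3527] tooly [ 1.     -0.0043 -0.002 ] toolz [-2.e-03  4.e-04 -1.e+00] F [ 0.88  0.21 -0.44] w 60.2 gf 14.9 q [ 0.08  0.64  1.04  1.22 -0.54  1.56  1.02]
198 [[116, 110, 99], [116, 110, 100], [115, 110, 100], [114, 110, 101], [112, 111, 103], [124, 126, 118], [168, 172, 165], [218, 223, 217], [239, 243, 239], [240, 243, 240], [239, 242, 239], [239, 242, 239], [239, 242, 239], [239, 242, 239]]
315 [[201, 187, 167], [198, 185, 165], [194, 180, 160], [188, 175, 156], [181, 169, 152], [169, 160, 145], [153, 148, 135], [140, 139, 128], [159, 160, 154], [208, 211, 209], [239, 242, 241], [242, 244, 243], [240, 242, 242], [240, 242, 242]]
220 [[176, 169, 153], [176, 169, 154], [177, 170, 154], [174, 167, 152], [162, 157, 143], [159, 159, 146], [186, 189, 178], [216, 219, 211], [225, 229, 221], [225, 227, 219], [224, 227, 218], [224, 227, 219], [224, 227, 219], [224, 227, 219]]
250 [[120, 120, 108], [93, 95, 86], [87, 90, 83], [89, 92, 84], [91, 94, 86], [102, 108, 102], [132, 143, 141], [168, 182, 182], [190, 203, 202], [194, 207, 204], [196, 208, 203], [198, 210, 206], [198, 211, 209], [197, 213, 212]]
280 [[92, 96, 86], [90, 93, 84], [96, 99, 90], [101, 103, 95], [100, 102, 94], [98, 101, 94], [113, 118, 111], [151, 158, 151], [188, 195, 187], [202, 210, 201], [204, 211, 201], [203, 210, 200], [203, 209, 199], [202, 207, 199]]
[-0.0269  0.0408  0.0189]
[0.0297 0.0396 0.0189]
[ 0.0011  0.0407 -0.0021]
[-0.0291  0.0285  0.0189]
[0.0328 0.0283 0.0189]
```

{"fn": "carry_out", "kwargs": {
  "claw": [5.5,5.5,5.5,5.5,5.5,5.5,5.5,5.5,5.5,5.5,5.5],
  "delta_pos": [
    [2.4,0.6,0],
    [2.5,0.6,2],
    [0,0,4],
    [0,0,4.5],
    [0,0,4.5],
    [0,0,4.5],
    [0,0,4],
    [0,0,3],
    [0,0,1.3],
    [0,0,0],
    [0,0,0]
  ],
  "angular": [
    [0,0,0],
    [0,0,0],
    [0,0,0],
    [0,0,0],
    [0,0,0],
    [0,0,0],
    [0,0,0],
    [0,0,0],
    [0,0,0],
    [0,0,0],
    [0,0,0]
  ]
}}

```text
clock: 10.0
position: [0.551, -0.3901, 0.076]
ee_rot: [2.225, 2.218, -0.002]
force: [0.4, 0.2, -1.1]
width: 0.652
gripper_force: 14.9
```

```bash
python3 - <<'E'
from h import *
pose()
p=arm.get_image("wrist");save(p,"w3")
cv2.imwrite("pics/w3c.png",cv2.resize(cv2.cvtColor(p["frame"][40:280,90:410],cv2.COLOR_RGB2BGR),(800,600),interpolation=cv2.INTER_CUBIC))
E
```

```text
t 10.0 pos [ 0.551  -0.3901  0.076 ] tooly [ 1.0e+00 -3.1e-03 -8.0e-04] toolz [-8.0e-04 -1.1e-03 -1.0e+00] F [ 0.35  0.23 -1.06] w 59.9 gf 14.9 q [ 0.02  0.82  0.9   1.64 -0.72  1.04  1.14]
```

View pics/w3c.png

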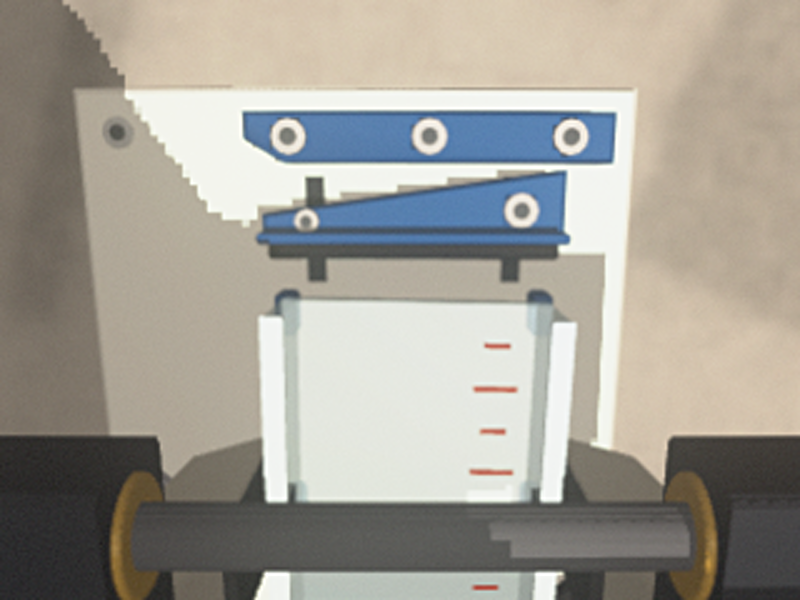

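The view shows the tray over the deck, its floor edge at rows 298–303 of the crop, the gate's seal face at row 258, and the guides straddled at (288,298) and (540,298). I'll measure the tray offset relative to the seal and rail.

```bash
python3 - <<'E'
from h import *
s,_=pose(); p=arm.get_image("wrist"); z0=s["position"][2]-.0071
def q(n,x,y,z): print(n,np.round(atz(p,np.array([(90+x/2.5)/512,(40+y/2.5)/384]),z)[:2],4))
q("sealL",269,258,.044);q("sealR",558,258,.044);q("sealL",269,258,.0305)
q("railL",290,163,.036);q("railR",612,163,.036);q("railtopR",615,113,.036);q("railtopL",243,112,.036)
q("deckL",76,90,.018);q("deckR",636,89,.018)
q("gateTipL",264,213,.036);q("gateTipR",566,171,.036)
for z in(z0,z0+.005): q("floorL",300,298,z);q("floorR",548,303,z)
q("wallL",270,317,z0+.026);q("wallR",564,321,z0+.026);q("wallLo",260,317,z0+.026);q("wallRo",575,321,z0+.026)
q("wallLo2",268,500,z0+.026);q("wallRo2",565,500,z0+.026)
q("guideL",288,298,.03);q("guideR",540,298,.03)
E
```

```text
t 10.05 pos [ 0.5512 -0.3903  0.0764] tooly [ 1.     -0.0031 -0.    ] toolz [-0.     -0.0016 -1.    ] F [-0.46  0.44 -0.4 ] w 60.3 gf 14.9 q [ 0.02  0.82  0.9   1.64 -0.72  1.04  1.14]
sealL [ 0.5152 -0.3437]
sealR [ 0.589 -0.344]
sealL [ 0.5126 -0.3451]
railL [ 0.5203 -0.3201]
railR [ 0.6035 -0.3203]
railtopR [ 0.6035 -0.308 ]
railtopL [ 0.5088 -0.3075]
deckL [ 0.4587 -0.2996]
deckR [ 0.6137 -0.3002]
gateTipL [ 0.5129 -0.3328]
gateTipR [ 0.5916 -0.3224]
floorL [ 0.5266 -0.35  ]
floorR [ 0.5822 -0.3513]
floorL [ 0.5274 -0.3492]
floorR [ 0.5813 -0.3505]
wallL [ 0.5247 -0.3494]
wallR [ 0.5806 -0.3504]
wallLo [ 0.5228 -0.3494]
wallRo [ 0.5827 -0.3504]
wallLo2 [ 0.5223 -0.3871]
wallRo2 [ 0.5826 -0.3873]
guideL [ 0.5172 -0.3563]
guideR [ 0.5872 -0.3565]
```

{"fn": "carry_out", "kwargs": {
  "claw": [5.5,5.5,5.5,5.5,5.5,5.5],
  "delta_pos": [
    [0.3,-0.06,1.0],
    [0,0,2.0],
    [0,0,1.2],
    [0,0,0.5],
    [0,0,0.2],
    [0,0,0]
  ],
  "angular": [
    [0,0,-0.006],
    [0,0,0],
    [0,0,0],
    [0,0,0],
    [0,0,0],
    [0,0,0]
  ]
}}

```text
clock: 10.7
position: [0.5499, -0.3868, 0.0256]
ee_rot: [-2.218, -2.224, 0.002]
force: [0.4, -0.3, -1.8]
width: 0.656
gripper_force: 14.9
```

{"fn": "carry_out", "kwargs": {
  "claw": [5.5,5.5,5.5],
  "delta_pos": [
    [0,0,0.1],
    [0,0,0],
    [0,0,0]
  ],
  "angular": [
    [0,0,0],
    [0,0,0],
    [0,0,0]
  ]
}}

```text
clock: 11.0
position: [0.5501, -0.3869, 0.0252]
ee_rot: [-2.218, -2.224, 0.002]
force: [-1.6, 1.1, 5.7]
width: 0.649
gripper_force: 14.9
```

{"fn": "carry_out", "kwargs": {
  "claw": [6.6,7.5,8.5,8.5,8.5,8.5,8.5,8.5,8.5,8.5],
  "delta_pos": [
    [0,0,0],
    [0,0,0],
    [0,0,0],
    [0,0,0],
    [0,0,0],
    [0,0,-1.0],
    [0,0,-2],
    [0,0,-3],
    [0,0,-3],
    [0,0,0]
  ],
  "angular": [
    [0,0,0],
    [0,0,0],
    [0,0,0],
    [0,0,0],
    [0,0,0],
    [0,0,0],
    [0,0,0],
    [0,0,0],
    [0,0,0],
    [0,0,0]
  ]
}}

```text
clock: 12.0
position: [0.5513, -0.3887, 0.1192]
ee_rot: [2.215, 2.221, -0.001]
force: [0.4, -0.4, 0.6]
width: 0.926
gripper_force: 0.0
```

```bash
python3 - <<'E'
from h import *
pose()
p=arm.get_image("wrist");save(p,"w4")
cv2.imwrite("pics/w4c.png",cv2.resize(cv2.cvtColor(p["frame"][40:280,90:410],cv2.COLOR_RGB2BGR),(800,600),interpolation=cv2.INTER_CUBIC))
E
```

```text
t 12.0 pos [ 0.5513 -0.3887  0.1192] tooly [1.     0.0024 0.0029] toolz [ 0.0029 -0.004  -1.    ] F [ 0.36 -0.42  0.59] w 85.0 gf 0.0 q [-0.01  0.77  0.94  1.61 -0.68  1.1   1.11]
```

View pics/w4c.png

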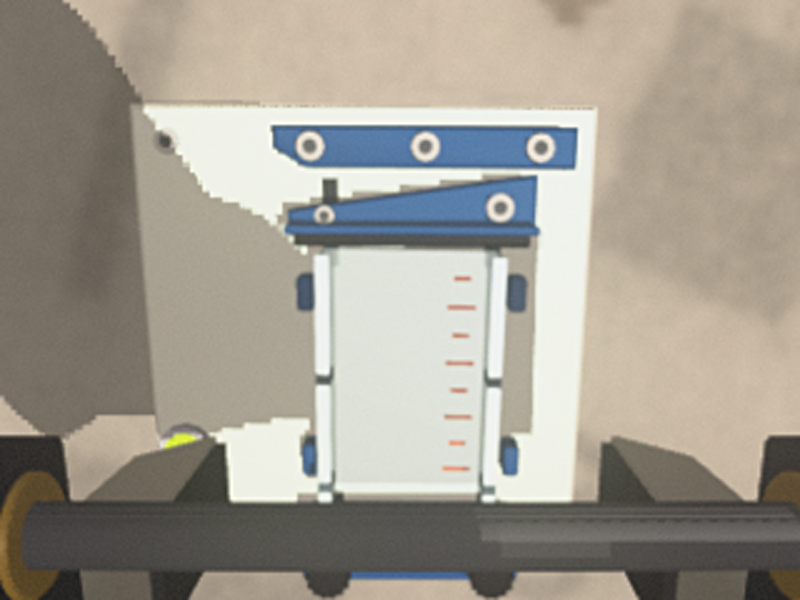

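Tray sits flat between the guides, ends close to both seals (rows 248 and 495). On to the wedge.

{"fn": "carry_out", "kwargs": {
  "claw": [8.5,8.5,8.5,8.5,8.5,8.5,8.5,8.5,8.5,8.5,8.5,8.5,8.5,8.5,8.5,8.5,8.5,8.5,8.5,8.5],
  "delta_pos": [
    [0,0,-3],
    [0,-1,-4.5],
    [0,-3,-4],
    [0,-3,-4],
    [0,-3,-4],
    [0,-3,-3.5],
    [1,-3,0],
    [4,0,0],
    [4.5,0,0],
    [4.5,0,0],
    [4.5,0,0],
    [4.5,0,0],
    [4.5,0,0],
    [4.5,0,0],
    [4.5,0,0],
    [4.5,0,0],
    [4.5,0,0],
    [4.5,0,0],
    [2,0,0],
    [0,0,0]
  ],
  "angular": [
    [0,0,0],
    [0,0,0],
    [0,0,0],
    [0,0,0],
    [0,0,0],
    [0,0,0],
    [0,0,0],
    [0,0,0],
    [0,0,0],
    [0,0,0],
    [0,0,0],
    [0,0,0],
    [0,0,0],
    [0,0,0],
    [0,0,0],
    [0,0,0],
    [0,0,0],
    [0,0,0],
    [0,0,0],
    [0,0,0]
  ]
}}

```text
clock: 14.05
position: [0.389, 0.1066, 0.3459]
ee_rot: [-2.212, -2.226, 0.006]
force: [0.7, 0.3, -0.3]
width: 0.926
gripper_force: 0.0
```

{"fn": "carry_out", "kwargs": {
  "claw": [8.5,8.5,8.5,8.5,8.5,8.5,8.5,8.5],
  "delta_pos": [
    [0,2,0],
    [0,4,0],
    [0,4,0],
    [0,4,3],
    [0,4,4],
    [0,2,4],
    [0,0,2],
    [0,0,0]
  ],
  "angular": [
    [0,0,0],
    [0,0,0],
    [0,0,0],
    [0,0,0],
    [0,0,0],
    [0,0,0],
    [0,0,0],
    [0,0,0]
  ]
}}

```text
clock: 14.85
position: [0.5827, 0.1023, 0.2171]
ee_rot: [-2.218, -2.216, 0.014]
force: [-1.8, 0.0, 0.4]
width: 0.926
gripper_force: 0.0
```

```bash
python3 - <<'E'
from h import *
pose()
p=arm.get_image("wrist");save(p,"w5")
for l,z in [("wedge",0),("wedge_grip",.029),("wedge_butt",.01)]:
    for r in arm.place_of(l,p)[:2]: print(l,round(r["conf"],2),np.round(np.array(r["centre"])*[512,384],1),np.round(atz(p,r["centre"],z),4))
cv2.imwrite("pics/w5c.png",cv2.resize(cv2.cvtColor(p["frame"][0:240,90:410],cv2.COLOR_RGB2BGR),(800,600),interpolation=cv2.INTER_CUBIC))
E
```

```text
t 14.85 pos [0.5827 0.1023 0.2171] tooly [ 9.999e-01 -7.000e-04 -1.030e-02] toolz [-0.0103 -0.0019 -0.9999] F [-1.79  0.04  0.4 ] w 85.0 gf 0.0 q [-0.77  0.46  0.74  1.7  -0.34  1.12  0.07]
wedge 0.67 [282.  121.6] [0.6143 0.1555 0.    ]
wedge_grip 0.76 [283.6 127.9] [0.614  0.1495 0.029 ]
wedge_butt 0.77 [293.4 157.5] [0.6285 0.1124 0.01  ]
wedge_butt 0.15 [281.9 120.5] [0.6133 0.1571 0.01  ]
```

View pics/w5c.png

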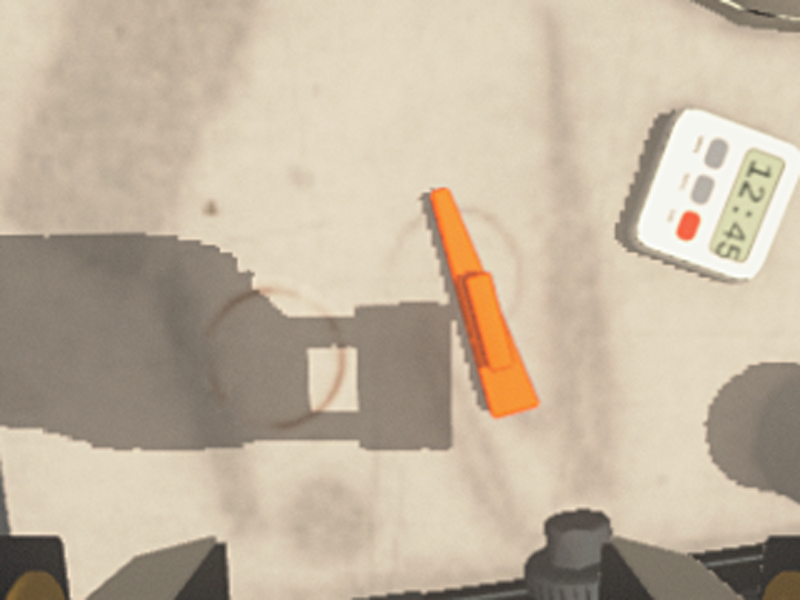

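The view shows the wedge with its thin end at (440,188), its thick end at (516,410) and the grip from (477,272) to (500,367). I'll work out its pose from those corners.

```bash
python3 - <<'E'
from h import *
p=arm.get_image("wrist"); 
F=cv2.cvtColor(p["frame"],cv2.COLOR_RGB2HSV); m=((F[:,:,0]<18)&(F[:,:,1]>180)&(F[:,:,2]>100)).astype(np.uint8)
q=lambda x,y,z:atz(p,np.array([(90+x/2.5)/512,y/2.5/384]),z)[:2]
a,b,c,d=q(467,274,.038),q(488,271,.038),q(490,369,.038),q(511,365,.038)
e=(a+b)/2-(c+d)/2; print("grip c",(a+b+c+d)/4,"len",np.linalg.norm(e),"ang",np.arctan2(e[1],e[0]))
a,b,c,d=q(432,190,.02),q(448,187,.02),q(494,416,.02),q(539,404,.02)
e=a-c; print("straight len",np.linalg.norm(e),"ang",np.arctan2(e[1],e[0]),"butt",(c+d)/2,"w",np.linalg.norm(c-d),"thin",(a+b)/2)
ang=np.arctan2(e[1],e[0]);u=np.array([np.cos(ang),np.sin(ang)]);n=np.array([-u[1],u[0]])
O=(a+c)/2-.01*n; print("origin",O,"grip est",O-.008*u)
pose()
E
```

```text
grip c [0.619925   0.15158503] len 0.043724903659358216 ang 1.8364121960033166
straight len 0.10986069363580724 ang 1.8589558533616004 butt [0.6362401  0.10732051] w 0.022752544131813955 thin [0.59771343 0.21030788]
origin [0.61924453 0.15982466] grip est [0.62151804 0.15215451]
t 15.1 pos [0.5851 0.104  0.2223] tooly [ 1.      0.0012 -0.0016] toolz [-0.0016  0.0024 -1.    ] F [ 0.9   0.44 -0.73] w 84.6 gf 0.0 q [-0.78  0.45  0.75  1.7  -0.34  1.12  0.07]
```

```bash
python3 - <<'E'
from h import *
s,_=pose()
p=arm.get_image("wrist"); save(p,"w6")
def cen(im):
    F=cv2.cvtColor(im,cv2.COLOR_RGB2HSV); m=((F[:,:,0]<18)&(F[:,:,1]>150)&(F[:,:,2]>80)).astype(np.uint8)
    n,l,st,ce=cv2.connectedComponentsWithStats(m);i=1+np.argmax(st[1:,4]);return ce[i],st[i,4]
o=cen(cv2.cvtColor(cv2.imread("pics/w5.png"),cv2.COLOR_BGR2RGB));n_=cen(p["frame"]);sh=n_[0]-o[0];print(o,n_,sh)
q=lambda x,y,z:atz(p,np.array([(90+x/2.5+sh[0])/512,(y/2.5+sh[1])/384]),z)[:2]
a,b,c,d=q(467,274,.038),q(488,271,.038),q(490,369,.038),q(511,365,.038)
e=(a+b)/2-(c+d)/2; print("grip c",(a+b+c+d)/4,"ang",np.arctan2(e[1],e[0]))
a,b,c,d=q(432,190,.02),q(448,187,.02),q(494,416,.02),q(539,404,.02)
e=a-c;ang=np.arctan2(e[1],e[0]);u=np.array([np.cos(ang),np.sin(ang)]);n=np.array([-u[1],u[0]])
O=(a+c)/2-.01*n; print("ang",ang,"origin",O,"grip est",O-.008*u)
for l,z in [("wedge_grip",.029)]: print(atz(p,arm.place_of(l,p)[0]["centre"],z))
E
```

```text
t 15.1 pos [0.5851 0.104  0.2223] tooly [ 1.      0.0012 -0.0016] toolz [-0.0016  0.0024 -1.    ] F [ 0.9   0.44 -0.73] w 84.6 gf 0.0 q [-0.78  0.45  0.75  1.7  -0.34  1.12  0.07]
(array([282.73091459, 126.37566138]), np.int32(1323)) (array([278.5890625, 128.275    ]), np.int32(1280)) [-4.14185209  1.89933862]
grip c [0.61535111 0.14977476] ang 1.833346632706844
ang 1.855922482968091 origin [0.61443648 0.15789322] grip est [0.61668671 0.15021621]
[0.61609893 0.14907155 0.029     ]
```

{"fn": "carry_out", "kwargs": {
  "claw": [4,4,4,4,4,4,4,4,4,4,4,4],
  "delta_pos": [
    [2.3,1.5,0],
    [2.3,1.45,0],
    [0,0,0],
    [0,0,0],
    [0,0,2],
    [0,0,4],
    [0,0,4],
    [0,0,4],
    [0,0,2.0],
    [0,0,0],
    [0,0,0],
    [0,0,0]
  ],
  "angular": [
    [0,0,0],
    [0,0,0],
    [0,0,-0.137],
    [0,0,-0.137],
    [0,0,0],
    [0,0,0],
    [0,0,0],
    [0,0,0],
    [0,0,0],
    [0,0,0],
    [0,0,0],
    [0,0,0]
  ]
}}

```text
clock: 16.4
position: [0.6147, 0.1506, 0.0624]
ee_rot: [-1.894, -2.503, -0.001]
force: [0.6, 0.5, -0.4]
width: 0.439
gripper_force: 0.0
```

```bash
python3 - <<'E'
from h import *
pose()
E
```

```text
t 16.4 pos [0.6147 0.1506 0.0624] tooly [ 9.623e-01  2.718e-01 -6.000e-04] toolz [-0.0012  0.0021 -1.    ] F [ 0.57  0.45 -0.43] w 40.3 gf 0.0 q [-0.68  0.67  0.56  1.75 -0.45  0.85  0.36]
```

Positioned over the grip. Down 4 cm and close.

{"fn": "carry_out", "kwargs": {
  "claw": [4,4,4,4,1,0.6,0.6,0.6,0.6,0.6,0.6,0.6],
  "delta_pos": [
    [0,0,2],
    [0,0,1.5],
    [0,0,0.5],
    [0,0,0],
    [0,0,0],
    [0,0,0],
    [0,0,0],
    [0,0,0],
    [0,0,0],
    [0,0,0],
    [0,0,0],
    [0,0,0]
  ],
  "angular": [
    [0,0,0],
    [0,0,0],
    [0,0,0],
    [0,0,0],
    [0,0,0],
    [0,0,0],
    [0,0,0],
    [0,0,0],
    [0,0,0],
    [0,0,0],
    [0,0,0],
    [0,0,0]
  ],
  "force": 25
}}

```text
clock: 17.6
position: [0.6134, 0.1504, 0.0206]
ee_rot: [-1.893, -2.502, 0.002]
force: [-1.2, 0.4, 6.3]
width: 0.133
gripper_force: 25.0
```

```bash
python3 - <<'E'
from h import *
pose()
E
```

```text
t 17.6 pos [0.6134 0.1504 0.0206] tooly [ 0.9623  0.2718 -0.0032] toolz [-0.0037  0.0014 -1.    ] F [-1.18  0.43  6.26] w 12.2 gf 25.0 q [-0.66  0.72  0.52  1.78 -0.49  0.78  0.38]
```

{"fn": "carry_out", "kwargs": {
  "claw": [0.6,0.6,0.6,0.6,0.6,0.6,0.6,0.6,0.6,0.6,0.6,0.6,0.6,0.6,0.6],
  "delta_pos": [
    [0,0,-1.0],
    [0,0,-3.0],
    [0,0,-4.5],
    [0,0,-4.5],
    [0,0,-4.5],
    [0,0,-4.5],
    [0,-2,-4.5],
    [0,-4,-4],
    [0,-4,-2.4],
    [0,-4,0],
    [0,-4,0],
    [0,-3,0],
    [0,-1.3,0],
    [0,0,0],
    [0,0,0]
  ],
  "angular": [
    [0,0,0],
    [0,0,0],
    [0,0,0],
    [0,0,0.135],
    [0,0,0.14],
    [0,0,0],
    [0,0,0],
    [0,0,0],
    [0,0,0],
    [0,0,0],
    [0,0,0],
    [0,0,0],
    [0,0,0],
    [0,0,0],
    [0,0,0]
  ]
}}

```text
clock: 19.1
position: [0.3964, 0.1498, 0.3459]
ee_rot: [-2.218, -2.219, 0.002]
force: [0.3, -0.3, -1.1]
width: 0.128
gripper_force: 25.0
```

```bash
python3 - <<'E'
from h import *
pose()
E
```

```text
t 19.1 pos [0.3964 0.1498 0.3459] tooly [ 1.0e+00  5.0e-04 -3.9e-03] toolz [-0.0039  0.0021 -1.    ] F [ 0.26 -0.29 -1.12] w 11.8 gf 25.0 q [-1.25 -0.04  0.76  1.87  0.03  1.31 -0.5 ]
```

{"fn": "carry_out", "kwargs": {
  "claw": [0.6,0.6,0.6,0.6,0.6,0.6,0.6,0.6,0.6,0.6,0.6,0.6,0.6],
  "delta_pos": [
    [-2,0,0],
    [-4,0,0],
    [-4.5,0,0],
    [-4.5,0,0],
    [-4.5,0,0],
    [-4.5,0,0],
    [-4.5,0,0],
    [-4.5,0,0],
    [-4.5,0,0],
    [-4.5,0,0],
    [-4,0,0],
    [-2,0,0],
    [0,0,0]
  ],
  "angular": [
    [0,0,0],
    [0,0,0],
    [0,0,0],
    [0,0,0],
    [0,0,0],
    [0,0,0],
    [0,0,0],
    [0,0,0],
    [0,0,0],
    [0,0,0],
    [0,0,0],
    [0,0,0],
    [0,0,0]
  ]
}}

```text
clock: 20.4
position: [0.3917, -0.2859, 0.3496]
ee_rot: [-2.228, -2.207, 0.012]
force: [-0.9, -0.1, -1.9]
width: 0.132
gripper_force: 25.0
```

{"fn": "carry_out", "kwargs": {
  "claw": [0.6,0.6,0.6,0.6,0.6,0.6,0.6,0.6,0.6,0.6,0.6,0.6,0.6,0.6,0.6],
  "delta_pos": [
    [0,0,0],
    [0,0,0],
    [0,0,0],
    [0,0,0],
    [0,0,0],
    [0,0,0],
    [0,0,0],
    [0,0,0],
    [0,0,0],
    [0,0,0],
    [0,0,0],
    [0,0,0],
    [0,0,0],
    [0,0,0],
    [0,0,0]
  ],
  "angular": [
    [0,0,0.125],
    [0,0,0.125],
    [0,0,0.125],
    [0,0,0.125],
    [0,0,0.125],
    [0,0,0.125],
    [0,0,0.125],
    [0,0,0.125],
    [0,0,0.125],
    [0,0,0.125],
    [0,0,0.125],
    [0,0,0.125],
    [0,0,0.075],
    [0,0,0],
    [0,0,0]
  ]
}}

```text
clock: 21.9
position: [0.3935, -0.281, 0.3496]
ee_rot: [-3.139, 0.005, 0.011]
force: [-0.4, 0.1, 0.2]
width: 0.128
gripper_force: 25.0
```

```bash
python3 - <<'E'
from h import *
pose()
E
```

```text
t 21.9 pos [ 0.3935 -0.281   0.3496] tooly [-0.0032 -1.     -0.0026] toolz [-0.0069  0.0026 -1.    ] F [-0.36  0.12  0.23] w 11.8 gf 25.0 q [-0.54  0.21  1.31  1.76 -0.21  1.34 -0.77]
```

{"fn": "carry_out", "kwargs": {
  "claw": [0.6,0.6,0.6,0.6,0.6,0.6,0.6,0.6,0.6,0.6,0.6,0.6,0.6],
  "delta_pos": [
    [2,1.2,0],
    [2,1.2,0],
    [1.8,1.2,0],
    [0,1.3,1],
    [0,0,3],
    [0,0,4],
    [0,0,4],
    [0,0,4],
    [0,0,4],
    [0,0,4],
    [0,0,2.5],
    [0,0,0],
    [0,0,0]
  ],
  "angular": [
    [0,0,0],
    [0,0,0],
    [0,0,0],
    [0,0,0],
    [0,0,0],
    [0,0,0],
    [0,0,0],
    [0,0,0],
    [0,0,0],
    [0,0,0],
    [0,0,0],
    [0,0,0],
    [0,0,0]
  ]
}}

```text
clock: 23.2
position: [0.4495, -0.3301, 0.0846]
ee_rot: [-3.139, 0.007, 0.011]
force: [0.5, -0.5, -0.5]
width: 0.129
gripper_force: 25.0
```

```bash
python3 - <<'E'
from h import *
arm.get_image("wrist");pose()
p=arm.get_image("wrist");save(p,"w7");pose();print(np.round(p["T"],4).tolist())
cv2.imwrite("pics/w7c.png",cv2.resize(cv2.cvtColor(p["frame"][40:280,90:410],cv2.COLOR_RGB2BGR),(800,600),interpolation=cv2.INTER_CUBIC))
E
```

```text
t 23.25 pos [ 0.4501 -0.3305  0.0853] tooly [-0.0048 -1.     -0.0015] toolz [-0.0058  0.0015 -1.    ] F [ 0.72 -0.38 -0.33] w 11.5 gf 25.0 q [-0.08  0.65  0.92  1.94 -0.66  0.9  -0.39]
t 23.3 pos [ 0.4503 -0.3306  0.0857] tooly [-0.0049 -1.     -0.0012] toolz [-0.0049  0.0012 -1.    ] F [ 0.02 -0.37 -1.08] w 11.8 gf 25.0 q [-0.08  0.65  0.92  1.94 -0.66  0.9  -0.39]
[[-0.0053, -0.9665, -0.2568, 0.5187], [-1.0, 0.0049, 0.0023, -0.3318], [-0.0009, 0.2568, -0.9665, 0.2425], [0.0, 0.0, 0.0, 1.0]]
```

View pics/w7c.png

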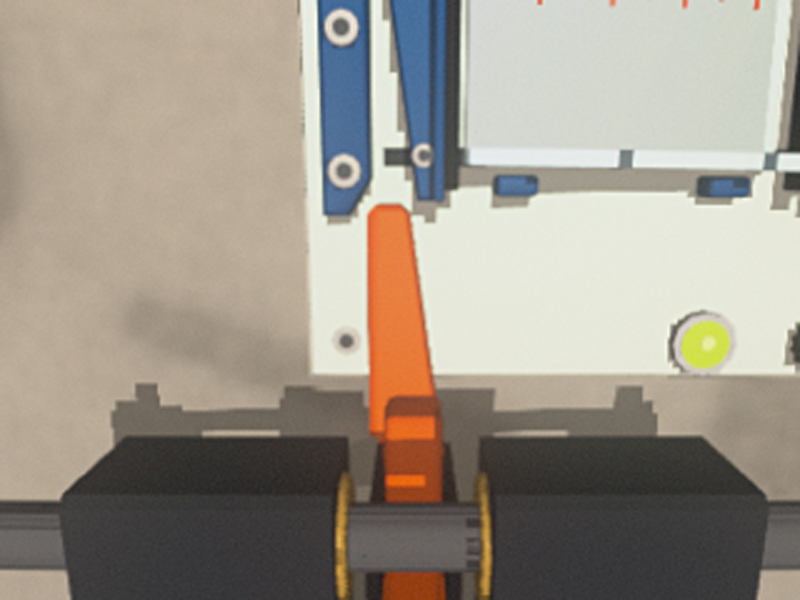

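The view shows the wedge's thin tip at (372–408, 206) lined up with the slot mouth. The rail face edge is at x≈370 and the gate tip at (418–443,198).

```bash
python3 - <<'E'
from h import *
s,_=pose(); p=arm.get_image("wrist"); s,_=pose();zt=s["position"][2]-.0006
def q(n,x,y,z): print(n,np.round(atz(p,np.array([(90+x/2.5)/512,(40+y/2.5)/384]),z)[:2],4))
q("straight front",368.5,222,zt);q("straight back",370,425,zt);q("tip",390,205,zt);q("slope front",411,222,zt);q("slope back",433,380,zt)
q("rail1",371,60,.036);q("rail2",371,180,.036);q("rail_end",340,216,.036)
q("gateend",430,200,.036);q("seal end",457,190,.044);q("decklow",312,374,.018);q("deckleft",304,100,.018)
q("gripfrontTopL",388,400,zt+.018)
# wedge pose shift check vs old image
a=cv2.imread("pics/w7.png");print(np.abs(a.astype(int)-cv2.cvtColor(p["frame"],cv2.COLOR_RGB2BGR)).mean())
E
```

```text
t 23.3 pos [ 0.4503 -0.3306  0.0857] tooly [-0.0049 -1.     -0.0012] toolz [-0.0049  0.0012 -1.    ] F [ 0.02 -0.37 -1.08] w 11.8 gf 25.0 q [-0.08  0.65  0.92  1.94 -0.66  0.9  -0.39]
t 23.35 pos [ 0.4504 -0.3304  0.0857] tooly [-0.005  -1.     -0.0013] toolz [-0.0045  0.0013 -1.    ] F [-0.43  0.92 -1.47] w 12.0 gf 25.0 q [-0.08  0.65  0.92  1.94 -0.66  0.9  -0.39]
straight front [ 0.5091 -0.3225]
straight back [ 0.4643 -0.3219]
tip [ 0.5126 -0.327 ]
slope front [ 0.5091 -0.3314]
slope back [ 0.4747 -0.336 ]
rail1 [ 0.5479 -0.321 ]
rail2 [ 0.5173 -0.3205]
rail_end [ 0.5078 -0.3118]
gateend [ 0.5119 -0.3364]
seal end [ 0.5147 -0.3433]
decklow [ 0.4581 -0.2998]
deckleft [ 0.5398 -0.3006]
gripfrontTopL [ 0.4757 -0.3267]
3.0867496066623263
```

{"fn": "carry_out", "kwargs": {
  "claw": [0.6,0.6,0.6,0.6,0.6,0.6],
  "delta_pos": [
    [-0.5,-0.13,1],
    [0,0,2],
    [0,0,1],
    [0,0,0.5],
    [0,0,0],
    [0,0,0]
  ],
  "angular": [
    [0,0,0],
    [0,0,0],
    [0,0,0],
    [0,0,0],
    [0,0,0],
    [0,0,0]
  ]
}}

```text
clock: 23.95
position: [0.4443, -0.3285, 0.0394]
ee_rot: [-3.139, 0.009, 0.01]
force: [0.7, -0.0, -1.2]
width: 0.125
gripper_force: 26.7
```

```bash
python3 - <<'E'
from h import *
pose()
E
```

```text
t 23.95 pos [ 0.4443 -0.3285  0.0394] tooly [-0.0058 -1.     -0.0024] toolz [-0.0065  0.0024 -1.    ] F [ 0.7  -0.02 -1.18] w 11.5 gf 26.7 q [-0.03  0.7   0.85  1.98 -0.73  0.81 -0.33]
```

{"fn": "carry_out", "kwargs": {
  "claw": [0.6,0.6,0.6,0.6,0.6,0.6],
  "delta_pos": [
    [0.4,0.04,0],
    [0.6,0,0],
    [0.6,0,0],
    [0.6,0,0],
    [0.4,0,0.05],
    [0,0,0]
  ],
  "angular": [
    [0,0,0],
    [0,0,0],
    [0,0,0],
    [0,0,0],
    [0,0,0],
    [0,0,0]
  ]
}}

```text
clock: 24.55
position: [0.4711, -0.3289, 0.0385]
ee_rot: [-3.139, 0.008, 0.01]
force: [1.8, 0.3, 1.3]
width: 0.128
gripper_force: 26.6
```

```bash
python3 - <<'E'
from h import *
pose()
p=arm.get_image("wrist");s,_=pose();zt=s["position"][2]-.0006;save(p,"w8")
F=cv2.cvtColor(p["frame"],cv2.COLOR_RGB2HSV); m=((F[:,:,0]<18)&(F[:,:,1]>150)&(F[:,:,2]>80))
ys,xs=np.nonzero(m[:215]);r=ys.min();print(r,xs[ys<r+3].mean()); print("tip",atz(p,np.array([xs[ys==r+1].mean()/512,r/384]),.038))
E
```

```text
t 24.55 pos [ 0.4711 -0.3289  0.0385] tooly [-0.0049 -1.     -0.0023] toolz [-0.0063  0.0023 -1.    ] F [1.84 0.26 1.35] w 11.8 gf 26.6 q [-0.04  0.73  0.85  1.93 -0.74  0.84 -0.36]
t 24.6 pos [ 0.4708 -0.3289  0.0385] tooly [-0.0052 -1.     -0.0022] toolz [-0.0062  0.0023 -1.    ] F [1.15 0.17 2.05] w 12.0 gf 26.6 q [-0.04  0.73  0.85  1.93 -0.74  0.84 -0.36]
46 353.42857142857144
tip [ 0.57011538 -0.38141906  0.038     ]
```

Wedge is on the deck about 20 mm into the slot. I'll release it and rise.

{"fn": "carry_out", "kwargs": {
  "claw": [2,3.5,3.5,3.5,3.5,3.5,3.5,3.5,3.5,3.5],
  "delta_pos": [
    [0,0,0],
    [0,0,0],
    [0,0,0],
    [0,0,0],
    [0,0,-0.5],
    [0,0,-2],
    [0,0,-3],
    [0,0,-2],
    [0,0,0],
    [0,0,0]
  ],
  "angular": [
    [0,0,0],
    [0,0,0],
    [0,0,0],
    [0,0,0],
    [0,0,0],
    [0,0,0],
    [0,0,0],
    [0,0,0],
    [0,0,0],
    [0,0,0]
  ]
}}

```text
clock: 25.6
position: [0.4709, -0.3288, 0.1136]
ee_rot: [-3.139, 0.008, 0.009]
force: [0.3, 0.4, -0.4]
width: 0.382
gripper_force: 0.0
```

```bash
cat > wp.py <<'E'
from h import *
def wedge(save_as=None):
    p=arm.get_image("wrist"); s,_=pose()
    F=cv2.cvtColor(p["frame"],cv2.COLOR_RGB2HSV); m=((F[:,:,0]<18)&(F[:,:,1]>150)&(F[:,:,2]>80)).astype(np.uint8)
    n,l,st,ce=cv2.connectedComponentsWithStats(m[:230]);i=1+np.argmax(st[1:,4]);ys,xs=np.nonzero(l==i);r=ys.min()
    print("box",st[i],"tip",np.round(atz(p,np.array([xs[ys<=r+1].mean()/512,r/384]),.038),4))
    rows=range(r+5,min(ys.max(),r+60))
    w=np.array([atz(p,np.array([xs[ys==k].min()/512,(k+.5)/384]),.038)[:2] for k in rows]);k=np.polyfit(w[:,0],w[:,1],1)
    print("straight slope",np.round(k[0],4),"y at .50",np.round(np.polyval(k,.5),4))
    if save_as: save(p,save_as); cv2.imwrite("pics/"+save_as+"c.png",cv2.resize(cv2.cvtColor(p["frame"][0:240,90:410],cv2.COLOR_RGB2BGR),(800,600),interpolation=cv2.INTER_CUBIC))
if __name__=="__main__":
    import sys; wedge(sys.argv[1] if len(sys.argv)>1 else None)
E
python3 wp.py w9
```

```text
t 25.65 pos [ 0.4705 -0.3285  0.113 ] tooly [-0.0054 -1.     -0.0034] toolz [-0.0071  0.0034 -1.    ] F [-0.04 -0.01 -0.19] w 35.0 gf 0.0 q [-0.11  0.64  0.95  1.88 -0.63  0.97 -0.44]
box [ 243  118   26  112 1969] tip [ 0.5331 -0.3248  0.038 ]
straight slope 0.0112 y at .50 -0.3207
```

View pics/w9c.png

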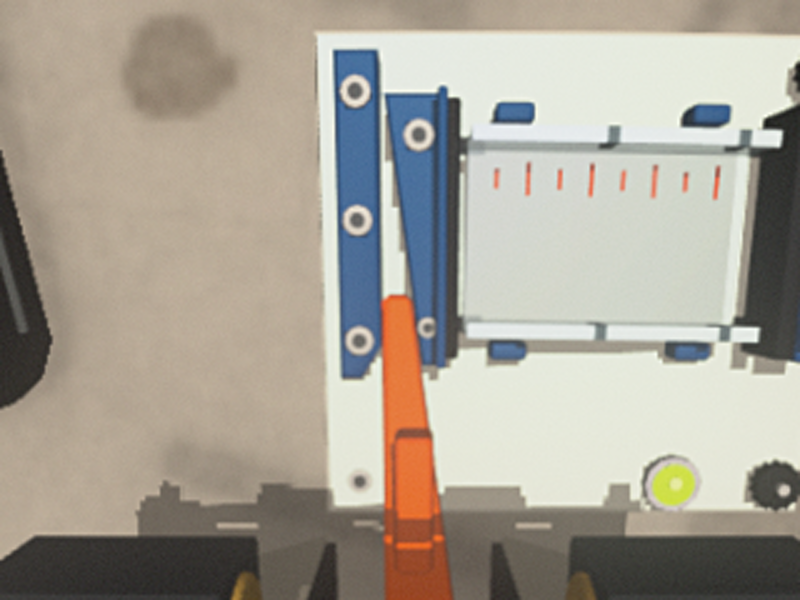

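The wedge tip is about 21 mm past the mouth, straight on the rail, and the tray is in place. Next: behind the butt with shut fingers.

{"fn": "carry_out", "kwargs": {
  "claw": [0,0,0,0,0,0,0,0,0,0],
  "delta_pos": [
    [-3,0.25,0],
    [-4,0,0],
    [-0.5,0,0],
    [0,0,2],
    [0,0,3],
    [0,0,2.5],
    [0,0,1.0],
    [0,0,0.4],
    [0,0,0],
    [0,0,0]
  ],
  "angular": [
    [0,0,0],
    [0,0,0],
    [0,0,0],
    [0,0,0],
    [0,0,0],
    [0,0,0],
    [0,0,0],
    [0,0,0],
    [0,0,0],
    [0,0,0]
  ],
  "force": 20
}}

```text
clock: 26.65
position: [0.3955, -0.3312, 0.0256]
ee_rot: [-3.139, 0.009, 0.009]
force: [-0.1, 1.1, -0.0]
width: 0.005
gripper_force: 0.0
```

```bash
python3 wp.py
```

```text
t 26.7 pos [ 0.3956 -0.3312  0.0257] tooly [-0.0056 -1.     -0.002 ] toolz [-0.0057  0.002  -1.    ] F [0.08 0.33 0.85] w 0.4 gf 0.0 q [ 0.02  0.67  0.83  2.08 -0.75  0.73 -0.23]
box [ 226    0   52  192 7110] tip [ 0.511 -0.326  0.038]
straight slope -0.0003 y at .50 -0.3205
```

{"fn": "carry_out", "kwargs": {
  "claw": [0,0,0,0,0,0,0,0,0,0,0,0,0],
  "delta_pos": [
    [0.6,0,0.2],
    [0.6,0,0],
    [0.3,0,0],
    [0.3,0,0],
    [0.4,0,0],
    [0.4,0,0],
    [0.4,0,0],
    [0.4,0,0],
    [0.4,0,0],
    [0.4,0,0],
    [0.3,0,0],
    [0,0,0],
    [0,0,0]
  ],
  "angular": [
    [0,0,0],
    [0,0,0],
    [0,0,0],
    [0,0,0],
    [0,0,0],
    [0,0,0],
    [0,0,0],
    [0,0,0],
    [0,0,0],
    [0,0,0],
    [0,0,0],
    [0,0,0],
    [0,0,0]
  ]
}}

```text
clock: 28.0
position: [0.4402, -0.3311, 0.0226]
ee_rot: [-3.139, 0.009, 0.011]
force: [0.2, -0.4, 0.5]
width: 0.005
gripper_force: 0.0
```

```bash
python3 wp.py
```

```text
t 28.05 pos [ 0.4401 -0.3311  0.0226] tooly [-0.0057 -1.     -0.0026] toolz [-0.0067  0.0027 -1.    ] F [-0.43  0.19  0.76] w 0.4 gf 0.0 q [-0.    0.72  0.82  1.99 -0.76  0.78 -0.3 ]
box [ 226    0   51  223 7555] tip [ 0.5547 -0.3249  0.038 ]
straight slope 0.0025 y at .50 -0.3202
```

{"fn": "carry_out", "kwargs": {
  "claw": [0,0,0,0,0,0],
  "delta_pos": [
    [0.2,0,0],
    [0.2,0,0],
    [0.2,0,0],
    [0.2,0,0],
    [0.2,0,0],
    [0,0,0]
  ],
  "angular": [
    [0,0,0],
    [0,0,0],
    [0,0,0],
    [0,0,0],
    [0,0,0],
    [0,0,0]
  ]
}}

```text
clock: 28.65
position: [0.4505, -0.3311, 0.0225]
ee_rot: [-3.139, 0.008, 0.01]
force: [-0.2, 1.0, -0.1]
width: 0.002
gripper_force: 0.0
```

{"fn": "carry_out", "kwargs": {
  "claw": [0,0,0,0,0],
  "delta_pos": [
    [0.1,0,0],
    [0.1,0,0],
    [0.1,0,0],
    [0.1,0,0],
    [0,0,0]
  ],
  "angular": [
    [0,0,0],
    [0,0,0],
    [0,0,0],
    [0,0,0],
    [0,0,0]
  ]
}}

```text
clock: 29.15
position: [0.4543, -0.3311, 0.0225]
ee_rot: [-3.139, 0.009, 0.01]
force: [-0.2, 0.4, 0.7]
width: 0.007
gripper_force: 0.1
```

```bash
python3 - <<'E'
from h import *
for c in("top","side"):
    p=arm.get_image(c)
    F=cv2.cvtColor(p["frame"],cv2.COLOR_RGB2HSV); m=((F[:,:,0]<18)&(F[:,:,1]>150)&(F[:,:,2]>80)).astype(np.uint8)
    n,l,st,ce=cv2.connectedComponentsWithStats(m)
    for i in range(1,n):
        if st[i,4]>8: print(c,st[i],np.round(atz(p,ce[i]/[512,384],.045),4))
    if c=="side": cv2.imwrite("pics/s1c.png",cv2.resize(cv2.cvtColor(p["frame"][190:310,210:370],cv2.COLOR_RGB2BGR),(800,600),interpolation=cv2.INTER_CUBIC))
pose()
E
```

```text
top [139   0   3  18  46] [1.3892 0.2906 0.045 ]
top [ 46  20  51  16 335] [1.3222 0.5886 0.045 ]
top [  0  29  34  11 198] [1.3204 0.8424 0.045 ]
top [93 70 13  7 46] [1.0902 0.4386 0.045 ]
top [38 74 16  7 52] [1.0911 0.6677 0.045 ]
top [236  99  12  12 118] [ 0.9214 -0.1237  0.045 ]
top [148 100  24  14  38] [0.9283 0.1917 0.045 ]
top [495 119   9  10  66] [ 0.8202 -1.1476  0.045 ]
top [414 197   3   4   9] [ 0.5293 -0.7469  0.045 ]
top [  0 198  13   5  45] [0.5853 0.7869 0.045 ]
top [ 16 198  19   5  75] [0.5814 0.7061 0.045 ]
top [389 213   7  15  38] [ 0.4534 -0.651   0.045 ]
top [404 234  11  10  88] [ 0.3852 -0.7081  0.045 ]
side [306  67   6   3  10] [0.9274 0.2031 0.045 ]
side [296  73  14   8  22] [0.8884 0.1758 0.045 ]
side [359  97  16  13  96] [ 1.035  -0.0209  0.045 ]
side [344 117  15  19 191] [ 0.9314 -0.0903  0.045 ]
side [265 226  23  16 124] [ 0.5329 -0.329   0.045 ]
side [256 243   8   5  16] [ 0.4799 -0.3451  0.045 ]
side [395 258  14  10  20] [ 0.8106 -0.5578  0.045 ]
side [311 348   5   5  17] [ 0.4788 -0.6619  0.045 ]
side [306 352   5   5  14] [ 0.4644 -0.6648  0.045 ]
side [302 355   5   6  18] [ 0.4497 -0.6683  0.045 ]
side [297 359   5   5  17] [ 0.435  -0.6706  0.045 ]
side [292 363   5   5  12] [ 0.4203 -0.6732  0.045 ]
side [345 368   5   5  17] [ 0.5317 -0.7392  0.045 ]
side [287 382  10   2  17] [ 0.3955 -0.7077  0.045 ]
t 29.25 pos [ 0.4543 -0.3312  0.0225] tooly [-0.0056 -1.     -0.0025] toolz [-0.0065  0.0026 -1.    ] F [-0.53 -0.39  0.18] w 0.5 gf 0.0 q [-0.01  0.73  0.83  1.97 -0.76  0.79 -0.32]
```

View pics/s1c.png

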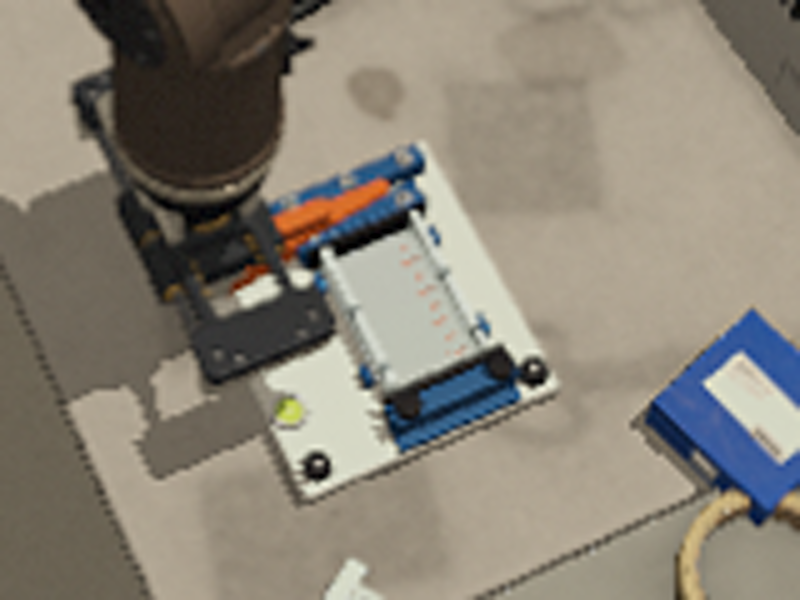

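The wedge is sliding in with its tip most of the way along the slot, tray in place. I'll continue in small steps while watching the force.

{"fn": "carry_out", "kwargs": {
  "claw": [0,0,0,0],
  "delta_pos": [
    [0.1,0,0],
    [0.1,0,0],
    [0.1,0,0],
    [0,0,0]
  ],
  "angular": [
    [0,0,0],
    [0,0,0],
    [0,0,0],
    [0,0,0]
  ]
}}

```text
clock: 29.65
position: [0.4573, -0.3312, 0.0225]
ee_rot: [-3.139, 0.009, 0.011]
force: [0.2, -0.3, 0.5]
width: 0.004
gripper_force: 0.3
```

{"fn": "carry_out", "kwargs": {
  "claw": [0,0,0,0],
  "delta_pos": [
    [0.1,0,0],
    [0.1,0,0],
    [0,0,0],
    [0,0,0]
  ],
  "angular": [
    [0,0,0],
    [0,0,0],
    [0,0,0],
    [0,0,0]
  ]
}}

```text
clock: 30.05
position: [0.4592, -0.3312, 0.0225]
ee_rot: [-3.139, 0.009, 0.01]
force: [0.2, 0.5, -0.4]
width: 0.003
gripper_force: 0.2
```

{"fn": "carry_out", "kwargs": {
  "claw": [0,0,0,0],
  "delta_pos": [
    [0.1,0,0],
    [0.1,0,0],
    [0,0,0],
    [0,0,0]
  ],
  "angular": [
    [0,0,0],
    [0,0,0],
    [0,0,0],
    [0,0,0]
  ]
}}

```text
clock: 30.45
position: [0.4612, -0.3312, 0.0224]
ee_rot: [-3.139, 0.009, 0.01]
force: [-0.9, -1.0, 0.9]
width: 0.002
gripper_force: 0.3
```

{"fn": "carry_out", "kwargs": {
  "claw": [0,0],
  "delta_pos": [
    [0.1,0,0],
    [0.1,0,0]
  ],
  "angular": [
    [0,0,0],
    [0,0,0]
  ]
}}

```text
clock: 30.65
position: [0.463, -0.3312, 0.0224]
ee_rot: [-3.139, 0.009, 0.011]
force: [-1.3, -0.3, 1.3]
width: 0.006
gripper_force: 0.8
```

{"fn": "carry_out", "kwargs": {
  "claw": [0,0],
  "delta_pos": [
    [0.1,0,0],
    [0.1,0,0]
  ],
  "angular": [
    [0,0,0],
    [0,0,0]
  ]
}}

```text
clock: 30.85
position: [0.4651, -0.3312, 0.0224]
ee_rot: [-3.139, 0.009, 0.011]
force: [-1.6, -0.5, 1.7]
width: 0.003
gripper_force: 0.8
```

{"fn": "carry_out", "kwargs": {
  "claw": [0,0],
  "delta_pos": [
    [0.1,0,0],
    [0.1,0,0]
  ],
  "angular": [
    [0,0,0],
    [0,0,0]
  ]
}}

```text
clock: 31.05
position: [0.4671, -0.3312, 0.0224]
ee_rot: [-3.139, 0.009, 0.011]
force: [-1.1, 0.5, 0.9]
width: 0.003
gripper_force: 0.8
```

{"fn": "carry_out", "kwargs": {
  "claw": [0,0],
  "delta_pos": [
    [0.1,0,0],
    [0.1,0,0]
  ],
  "angular": [
    [0,0,0],
    [0,0,0]
  ]
}}

```text
clock: 31.25
position: [0.4691, -0.3312, 0.0224]
ee_rot: [-3.139, 0.009, 0.011]
force: [-1.7, -0.5, 1.6]
width: 0.003
gripper_force: 0.8
```

{"fn": "carry_out", "kwargs": {
  "claw": [0,0],
  "delta_pos": [
    [0.1,0,0],
    [0.1,0,0]
  ],
  "angular": [
    [0,0,0],
    [0,0,0]
  ]
}}

```text
clock: 31.45
position: [0.4711, -0.3312, 0.0224]
ee_rot: [-3.139, 0.009, 0.011]
force: [-2.2, -0.3, 0.6]
width: 0.002
gripper_force: 0.8
```

{"fn": "carry_out", "kwargs": {
  "claw": [0,0],
  "delta_pos": [
    [0.1,0,0],
    [0.1,0,0]
  ],
  "angular": [
    [0,0,0],
    [0,0,0]
  ]
}}

```text
clock: 31.65
position: [0.4731, -0.3312, 0.0224]
ee_rot: [-3.139, 0.009, 0.011]
force: [-2.0, -0.6, 0.8]
width: 0.006
gripper_force: 0.8
```

{"fn": "carry_out", "kwargs": {
  "claw": [0,0],
  "delta_pos": [
    [0.1,0,0],
    [0.05,0,0]
  ],
  "angular": [
    [0,0,0],
    [0,0,0]
  ]
}}

```text
clock: 31.85
position: [0.4746, -0.3312, 0.0223]
ee_rot: [-3.139, 0.009, 0.011]
force: [-3.6, -0.2, 1.4]
width: 0.01
gripper_force: 1.3
```

{"fn": "carry_out", "kwargs": {
  "claw": [0,0],
  "delta_pos": [
    [0.1,0,0],
    [0,0,0]
  ],
  "angular": [
    [0,0,0],
    [0,0,0]
  ]
}}

```text
clock: 32.05
position: [0.4753, -0.3312, 0.0223]
ee_rot: [-3.139, 0.009, 0.011]
force: [-3.6, 0.4, 2.8]
width: 0.002
gripper_force: 1.7
```

{"fn": "carry_out", "kwargs": {
  "claw": [0,0],
  "delta_pos": [
    [0.1,0,0],
    [0,0,0]
  ],
  "angular": [
    [0,0,0],
    [0,0,0]
  ]
}}

```text
clock: 32.25
position: [0.476, -0.3312, 0.0223]
ee_rot: [-3.138, 0.009, 0.012]
force: [-5.3, 0.2, 3.6]
width: 0.008
gripper_force: 2.5
```

{"fn": "carry_out", "kwargs": {
  "claw": [0,0],
  "delta_pos": [
    [0.1,0,0],
    [0,0,0]
  ],
  "angular": [
    [0,0,0],
    [0,0,0]
  ]
}}

```text
clock: 32.45
position: [0.4766, -0.3312, 0.0223]
ee_rot: [-3.138, 0.01, 0.013]
force: [-6.8, 0.2, 5.1]
width: 0.004
gripper_force: 3.1
```

{"fn": "carry_out", "kwargs": {
  "claw": [0,0],
  "delta_pos": [
    [0.1,0,0],
    [0,0,0]
  ],
  "angular": [
    [0,0,0],
    [0,0,0]
  ]
}}

```text
clock: 32.65
position: [0.4772, -0.3312, 0.0222]
ee_rot: [-3.138, 0.01, 0.014]
force: [-6.9, 1.1, 4.7]
width: 0.004
gripper_force: 3.8
```

{"fn": "carry_out", "kwargs": {
  "claw": [0,0],
  "delta_pos": [
    [0.1,0,0],
    [0,0,0]
  ],
  "angular": [
    [0,0,0],
    [0,0,0]
  ]
}}

```text
clock: 32.85
position: [0.4777, -0.3312, 0.0222]
ee_rot: [-3.138, 0.011, 0.014]
force: [-8.8, 1.0, 5.4]
width: 0.003
gripper_force: 4.5
```

{"fn": "carry_out", "kwargs": {
  "claw": [0,0],
  "delta_pos": [
    [0.1,0,0],
    [0,0,0]
  ],
  "angular": [
    [0,0,0],
    [0,0,0]
  ]
}}

```text
clock: 33.05
position: [0.4783, -0.3312, 0.0222]
ee_rot: [-3.138, 0.011, 0.015]
force: [-9.5, 1.7, 6.2]
width: 0.005
gripper_force: 5.1
```

```bash
cat > f.py <<'E'
from h import *
f=[]
for _ in range(6): arm.get_image("top"); f.append(arm.observe()["force"])
print(np.round(np.mean(f,0),2),np.round(np.std(f,0),2)); pose()
E
python3 f.py
```

```text
[-10.3    0.4    6.42] [0.53 0.57 0.46]
t 33.35 pos [ 0.4783 -0.3312  0.0221] tooly [-0.007  -1.     -0.0037] toolz [-0.0097  0.0038 -0.9999] F [-11.13   0.8    6.28] w 0.3 gf 5.1 q [-0.02  0.76  0.83  1.91 -0.76  0.83 -0.36]
```

{"fn": "carry_out", "kwargs": {
  "claw": [0,0,0],
  "delta_pos": [
    [0.1,0,0],
    [0.05,0,0],
    [0,0,0]
  ],
  "angular": [
    [0,0,0],
    [0,0,0],
    [0,0,0]
  ]
}}

```text
clock: 33.65
position: [0.479, -0.3312, 0.0221]
ee_rot: [-3.137, 0.012, 0.017]
force: [-12.3, 0.6, 7.3]
width: 0.003
gripper_force: 6.3
```

```bash
python3 f.py
```

```text
[-12.46   0.99   7.88] [0.61 0.39 0.54]
t 33.95 pos [ 0.479  -0.3312  0.0221] tooly [-0.0075 -1.     -0.004 ] toolz [-0.0108  0.0041 -0.9999] F [-12.11   1.45   7.5 ] w 0.4 gf 6.3 q [-0.02  0.76  0.83  1.91 -0.76  0.83 -0.36]
```

{"fn": "carry_out", "kwargs": {
  "claw": [0,0,0],
  "delta_pos": [
    [0.08,0,0],
    [0.06,0,0],
    [0,0,0]
  ],
  "angular": [
    [0,0,0],
    [0,0,0],
    [0,0,0]
  ]
}}

```text
clock: 34.25
position: [0.4797, -0.3313, 0.022]
ee_rot: [-3.137, 0.012, 0.018]
force: [-14.2, 1.1, 8.4]
width: 0.003
gripper_force: 7.2
```

```bash
python3 f.py
```

```text
[-14.43   1.35   8.89] [0.26 0.41 0.53]
t 34.55 pos [ 0.4797 -0.3312  0.022 ] tooly [-0.0079 -1.     -0.0043] toolz [-0.0116  0.0044 -0.9999] F [-14.85   0.92   9.25] w 0.3 gf 7.2 q [-0.03  0.76  0.83  1.91 -0.76  0.83 -0.36]
```

14.4 N is the target push, so I'll back straight off, then rise and check.

{"fn": "carry_out", "kwargs": {
  "claw": [0,0,0,0,0,0,0,0,0,0,0,0,0],
  "delta_pos": [
    [-0.3,0,0],
    [-0.4,0,0],
    [-0.6,0,0],
    [-1,0,0],
    [-1,0,0],
    [-1,0,0],
    [-1.5,0,-1],
    [0,0,-3],
    [0,0,-4],
    [0,0,-4],
    [0,0,-2],
    [0,0,0],
    [0,0,0]
  ],
  "angular": [
    [0,0,0],
    [0,0,0],
    [0,0,0],
    [0,0,0],
    [0,0,0],
    [0,0,0],
    [0,0,0],
    [0,0,0],
    [0,0,0],
    [0,0,0],
    [0,0,0],
    [0,0,0],
    [0,0,0]
  ]
}}

```text
clock: 35.85
position: [0.4259, -0.3311, 0.163]
ee_rot: [-3.138, 0.009, 0.009]
force: [0.0, 0.7, -0.4]
width: 0.004
gripper_force: 0.0
```

```bash
python3 - <<'E'
from h import *
arm.get_image("wrist");p=arm.get_image("wrist");pose();save(p,"w10")
cv2.imwrite("pics/w10c.png",cv2.resize(cv2.cvtColor(p["frame"][0:240,90:410],cv2.COLOR_RGB2BGR),(800,600),interpolation=cv2.INTER_CUBIC))
E
```

```text
t 35.95 pos [ 0.4256 -0.3307  0.1619] tooly [-0.0059 -1.     -0.0039] toolz [-0.0078  0.004  -1.    ] F [-0.13  0.14  0.06] w 0.2 gf 0.0 q [-0.15  0.53  1.04  1.91 -0.54  1.02 -0.45]
```

View pics/w10c.png

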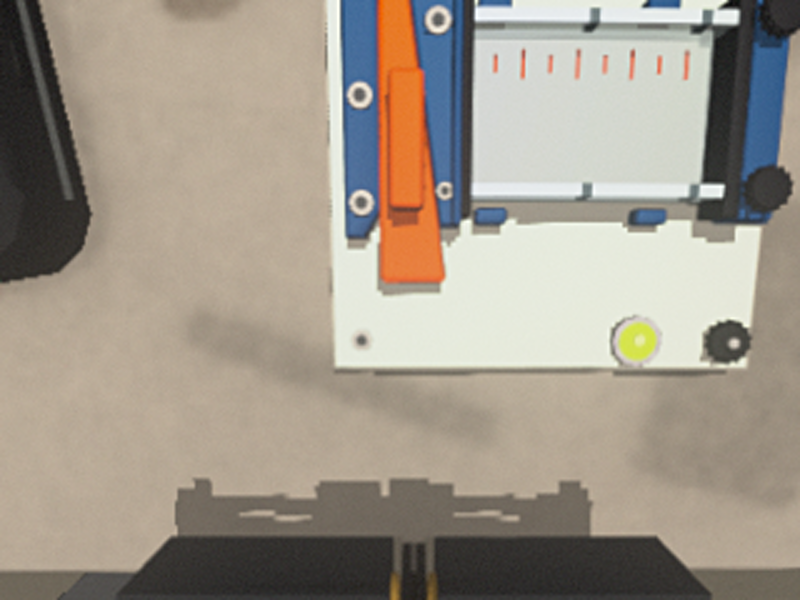

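The wedge sits seated on the rail, thick end at (410,283), with the tray tight between both seals. One numeric check of flatness, then hand in.

```bash
python3 - <<'E'
from h import *
p=arm.get_image("wrist")
q=lambda x,y,z:atz(p,np.array([(90+x/2.5)/512,y/2.5/384]),z)[:2]
a,b=q(381,276,.038),q(444,276,.038); print("butt top",a,b,"width",b[1]-a[1])
a,b=q(378,15,.038),q(381,270,.038); print("straight",a,b)
print("grip len",q(406,68,.056)-q(405,208,.056))
print(arm.sign_off())
E
```

```text
butt top [ 0.49309269 -0.31995533] [ 0.49294466 -0.34310933] width -0.023153997652119063
straight [ 0.58008261 -0.32031687] [ 0.49523367 -0.31999079]
grip len [ 0.04341287 -0.00070129]
the job is handed in; nothing more can be done
None
```

I handed the job in with the tray flat between the seals and the wedge seated at about 14.4 N of push (about 9–12 N squeeze by the stated ratio, not measured directly); the gripper is clear, no bystander was touched on purpose, and the sign-off returned no verdict.

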